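# Fetch a bush from behind the standing parts

## Robot

A 7-joint arm with a two-finger parallel gripper is mounted at the origin on a cart in front of the work surface, level with it; the furniture and walls round the work are solid. World frame = base frame: x ahead of the robot, y to its left, z up, the work surface at z = 0. Lengths are in mm, angles in rad, forces in N, time in s.
With the tool pointing down it reaches from about 425 to 925 mm from the base axis. Payload 6.8 kg.
Tool frame: the origin (TCP) lies between the finger pads; the fingertips stand 25 mm ahead of it and the grasp point (between the pads) lies 6 mm ahead of it; z points along the fingers, y is the line along which they close (so a half turn about z gives the same grasp; the last joint's range is limited). The gripper opens to 85 mm and grips with 20 to 120 N. Pads are 22 mm wide; open, the fingers measure 114 mm over their backs; the gripper's body (76 mm by 85 mm) begins 54 mm behind the grasp point. The pads swing forward as they close: fully open they stand 13 mm farther back than shut.
Start: joints at [-1.224, 0.477, 0.022, 1.555, -0.011, 1.109, -0.083], TCP at [296.515, 606.404, 256.308] pointing down, gripper open.
Joint ranges: [-2.96, 2.96], [-0.34, 2.1], [-1.41, 1.46], [0.24, 2.44], [-1.37, 4.51], [0.17, 1.92], [-2.96, 2.96]. Speed limits (rad/s): [2.39, 2.39, 3.14, 3.14, 3.14, 3.14, 3.14].

## Interface

Orientations are given as a rotation vector (axis times angle).
In Python, from plant import status, eyes, workorder gives the robot as it stands.
- The arm moves only by the tool jog_arm, never from a script. Its arguments are lists of equal length, an entry for each row: "xyz": the shift along the tool's x, y, z in mm, a list of three; "yaw": the turn about the tool's z in rad; "hand": the closure, from 0 (fully open) to 1 (shut). A call has 1 to 5 rows; each row is the pose to reach, as a shift and turn from the pose commanded when the call began, along the tool's axes at that moment; what a row does not reach only later rows make up. A row lasts 1/12 s, in which the tool goes at most 41.7 mm and 7.16 degrees, less where a joint would pass 70% of its speed; a pose out of reach is approached as far as the arm can. A call with a gripper value outside its range is refused whole. The fingers move at their own pace and stop on an object; "newtons" is the grip in N (left out, the last holds). Time passes only in rows, so rows that repeat a pose let the fingers close. It gives the time, the measured TCP pose, the force, the opening and the grip force at its end, in the units of the state.
- status.read_state(): the state, without advancing time (a new reading comes with each control period).
- eyes.get_image(name): name is "side" or "top"; returns a dict with "img" (400x640x3 uint8, red, green, blue), "camera_matrix" (3x3 intrinsics, pixels), "D" ([k1, k2, p1, p2, k3] as OpenCV has them; the pictures are not rectified), "R" (3x3) and "t" (3): a world point X has camera coordinates R X + t. Camera axes: x right, y down, z forward; pixel columns grow to the right and rows downward; lengths in mm; the calibration is good to about 2 mm. A picture is of the moment at which its call begins. There is no depth.
- workorder.job_done(): hands the job in; it is judged then, once.
The state is a dict: "time": time; "joint_positions": joint angles; "joint_velocities": joint speeds; "tau": joint torques, N m; "position": TCP position; "tcp_rot": TCP orientation; "contact_force": force on the tool from outside, world axes, zero at the start; "torque": the same for the moment, N m; "opening": opening from 0.0 (shut) to 1.0 (fully open); "grasp_force": force on a finger pad.
Only numpy, scipy, OpenCV 4.12 (cv2) and the standard library are available. Lean on these libraries where they do the work, as an engineer would, in place of code of your own. Each camera call takes 0.05 s, during which the arm holds its last target. There are 200 camera calls.

## Task

Fetch the open-bored steel bush from the back of the storage dock: first stand only the two things directly in front of it upright on the black mat, then stand the bush upright in the middle of the gauge plate, and last put the two things back upright on the same dock rings they came from. Leave the third standing thing and the domed rest pad where they are, and let nothing tip over.

Things in the scene. Friction and masses are not known exactly. Their poses are not given: they have to be found in the camera images.
- dock: Fixed plywood dock plate 120 (x) x 150 (y) x 4 mm; origin: centre of underside; front is -x. Front row: three seats (flat black rings, 39 mm) at x -26, y -44, 0, +44 mm, a thing standing on each. Behind: two pockets at x +12, y -22, +22 mm, open to front and rear, between grey cheeks at y -44, 0, +44 mm (6 mm thick, x -3 to +27, tops 37 mm up). Grip seated things along dock x, above the cheeks.
- mat: Fixed flat black rubber mat, 100 (x) by 170 (y) by 3 mm, the side area. Origin: centre of its underside; its long side is its y axis. Between it and the dock the way may pass by fixed stud trays, up to 170 mm high (right: y below +45 mm, x beyond 507 mm; left: y above 339 mm, x beyond 433 mm of the robot frame): carry things over or round them.
- gauge_plate: Fixed grey steel go / no-go gauge plate lying flat, 50 (x) by 90 (y) mm with two black round gauges on it; its top is 10 mm above its underside. Origin: centre of its underside; long side along its y.
- nylon_post: Loose white nylon post standing upright, plain cylinder 26 mm in diameter, 100 mm tall, about 50 g. Origin: centre of its foot; z is its axis. Starts in one of the three seats.
- oil_bottle: Loose small amber oil bottle standing upright with a black dropper cap, 33 mm in diameter, 112 mm tall in all; the body can be gripped up to 65 mm above its foot (the cap cannot be gripped). About 50 g. Origin: centre of its foot; z is its axis. Starts in one of the three seats.
- pillar: Loose dark steel turned pillar standing upright, 30 mm in diameter (foot and head slightly chamfered), with a groove of 24 mm diameter from 30 to 38 mm above its foot, 88 mm tall, about 100 g. Origin: centre of its foot; z is its axis. Starts in one of the three seats.
- bush: The loose steel bush to fetch: cylinder 28 mm in diameter, 32 mm tall, with an open 17 mm bore, standing on end in one of the two dock pockets; about 80 g. No finger fits between it and the cheeks: grip it along the dock's x, one finger in front and one behind, once the things in the two seats next to it are gone. Origin: centre of its foot; z is its axis.
- rest_pad: Loose steel rest pad, solid with a domed top, 28 mm in diameter, 32 mm tall, standing in the other pocket; stays there. Origin: centre of its foot; z is its axis.
Not all that is in view belongs to the job. Leave any pink look-alike of the oil_bottle alone.

How it is judged:
By the outcome, as a careful person would: the job done as asked, in the order asked, and still so for the second after the job is handed in, with the robot touching nothing.
It also fails if it takes over 128 s, if anything falls off the work surface, if the arm or the gripper's body presses on something with over 40 N, if the wrist force passes 120 N, or if a joint passes its speed limit or range.

## Working session

There is one attempt and no reset: what is moved stays moved. The work goes in short steps, Python scripts to look and compute and a tool call to move; the robot and the scene stay as the last step left them, time stands still between calls to the robot, and variables do not carry over. Pictures are saved under pics/ and viewed, at most 14 in all, crops included, and the job is handed in when it is done.

Besides the shell and the picture viewer there is one more tool, called after ">>>" as name(argument=value, ...), one argument or row to a line, values as JSON. jog_arm: Moves the arm, as the interface text tells. Its arguments: {"type":"object","properties":{"xyz":{"type":"array","items":{"type":"array","items":{"type":"number"}}},"yaw":{"type":"array","items":{"type":"number"}},"hand":{"type":"array","items":{"type":"number"}},"newtons":{"type":"number"}},"required":["xyz","yaw","hand"]}

```bash
ls; mkdir -p pics; python3 - <<'E'
from plant import status, eyes, workorder
import cv2,pickle
print(status.read_state())
for n in("top","side"):
    d=eyes.get_image(n); pickle.dump(d,open(n+'.pkl','wb')); cv2.imwrite(f'pics/{n}0.png',d['img'][:,:,::-1])
    print(n,d['camera_matrix'],d['D'],d['R'],d['t'])
E
```

```text
pics
{'time': 0.0, 'joint_positions': array([-1.22409991,  0.47780942,  0.02234508,  1.55647234, -0.01149606,
        1.10931161, -0.08309964]), 'joint_velocities': array([ 0.001239  ,  0.00035162,  0.00018587,  0.00063374,  0.00154788,
       -0.00054242, -0.00017585]), 'tau': array([-7.27586357e-04, -5.96447110e+01,  1.60752274e+00, -2.81181407e+01,
        1.24640384e-02,  9.55233991e-03, -3.04196715e-05]), 'position': array([296.28248522, 605.87453399, 255.31072207]), 'tcp_rot': array([-7.08159761e-01, -3.06045018e+00,  2.90820432e-03]), 'contact_force': array([ 0.03264774,  0.17632651, -0.1608262 ]), 'torque': array([-0.05147961,  0.02085279,  0.02869085]), 'grasp_force': 0.0, 'opening': 1.0014980623765317}
top [[516.27710258   0.         321.82476338]
 [  0.         516.27710258 202.31507493]
 [  0.           0.           1.        ]] [-0.16341695  0.          0.          0.          0.        ] [[ 0.00515886 -0.99973062 -0.02262886]
 [-0.98999366 -0.00191485 -0.14109884]
 [ 0.14101751  0.02313034 -0.98973686]] [  21.00523203  556.36277358 1046.44331522]
side [[438.17550723   0.         323.12350329]
 [  0.         438.17550723 196.8184409 ]
 [  0.           0.           1.        ]] [-0.11179602  0.          0.          0.          0.        ] [[-0.92078923  0.38957539  0.0194477 ]
 [ 0.22221766  0.56489771 -0.79467596]
 [-0.32057216 -0.72740744 -0.60672226]] [ 512.32220013 -112.52030179 1221.50752619]
```

View pics/top0.png

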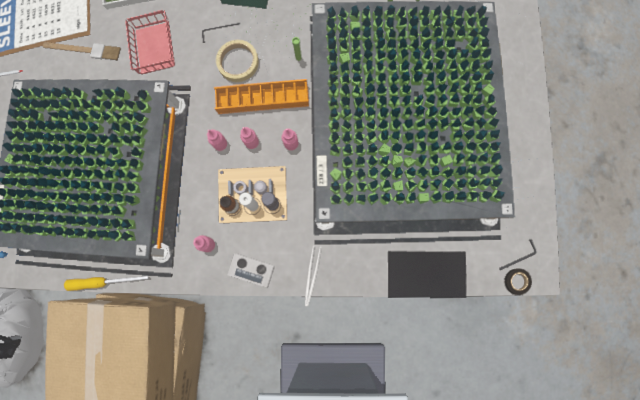

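View pics/side0.png

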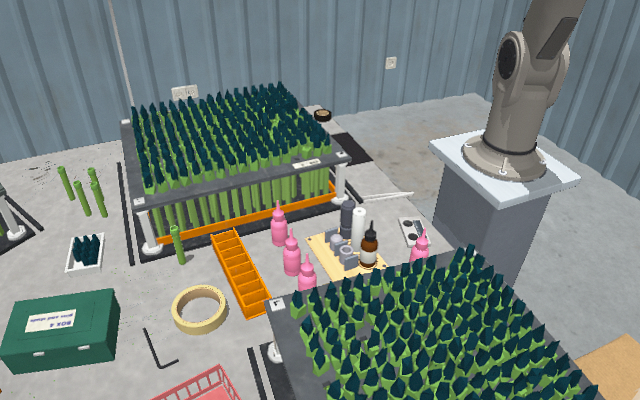

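The top view shows the dock at about (252,195), the gauge plate at (250,269) and the mat at (427,274). Pink bottles stand near (204,244) and in a row at (215–290,139). I'll zoom in on the dock.

```bash
cat > h.py <<'E'
import numpy as np,cv2,pickle
def load(n): return pickle.load(open(n+'.pkl','rb'))
def ray(d,uv):
    p=cv2.undistortPoints(np.array([[uv]],float),d['camera_matrix'],d['D'])[0,0]
    R=np.array(d['R']);return -R.T@np.array(d['t']),R.T@np.array([p[0],p[1],1])
def onz(d,uv,z):
    o,r=ray(d,uv);return o+r*(z-o[2])/r[2]
def proj(d,X):
    return cv2.projectPoints(np.array(X,float).reshape(-1,3),cv2.Rodrigues(np.array(d['R']))[0],np.array(d['t'],float),d['camera_matrix'],d['D'])[0][:,0]
E
python3 - <<'E'
from h import *
t=load('top')['img'];s=load('side')['img']
a=cv2.resize(t[160:290,185:295],None,fx=5,fy=4.6,interpolation=cv2.INTER_CUBIC)
a=cv2.resize(t[160:230,210:295],None,fx=9,fy=8.5,interpolation=cv2.INTER_CUBIC)
cv2.imwrite('pics/a.png',a[:,:,::-1])
b=cv2.resize(s[190:280,300:440],None,fx=5.5,fy=5.5,interpolation=cv2.INTER_CUBIC)
cv2.imwrite('pics/b.png',b[:,:,::-1])
c=cv2.resize(t[240:304,220:300],None,fx=6,fy=6,interpolation=cv2.INTER_CUBIC)
e=cv2.resize(t[240:304,380:475],None,fx=3,fy=6,interpolation=cv2.INTER_CUBIC)
cv2.imwrite('pics/c.png',np.hstack([c,e])[:,:,::-1])
E
```

```text
(no output)
```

View pics/a.png

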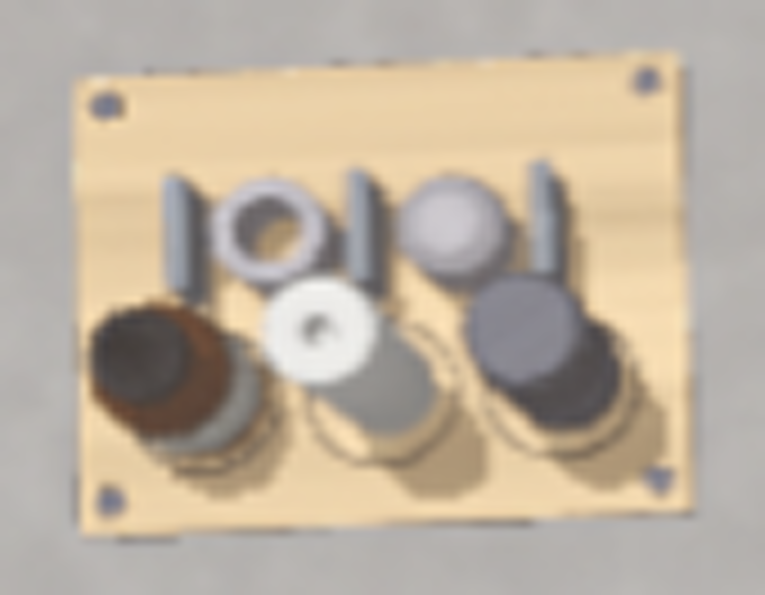

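View pics/b.png

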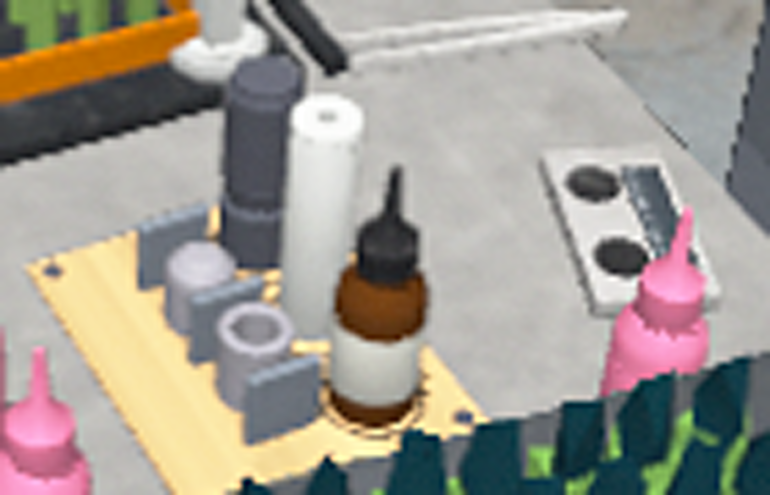

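View pics/c.png

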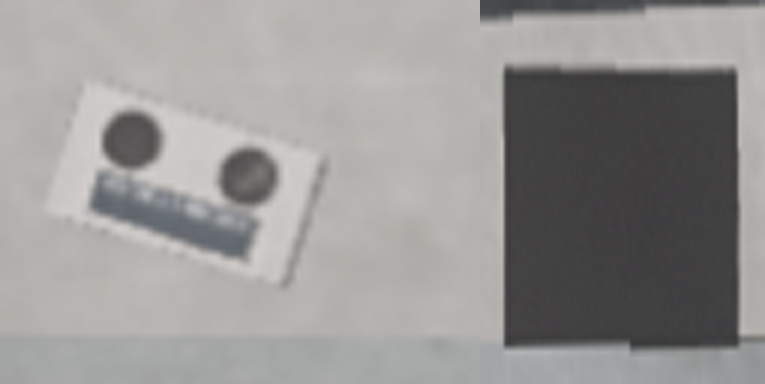

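Crops: the bush (open bore) is in the left (+y) pocket at crop (270,232), and the domed pad is at (455,228). In front of the bush are the bottle and the nylon post. The pillar, on the right, stays.

```bash
python3 - <<'E'
from h import *
t=load('top');s=load('side')
def un(p,fx,fy,o): return [(p[0]+.5)/fx-.5+o[0],(p[1]+.5)/fy-.5+o[1]]
def rect(ps,z,lx,ly): # corners order TL,TR,BR,BL => (+x,+y),(+x,-y),(-x,-y),(-x,+y)
    W=np.array([onz(t,p,z)[:2] for p in ps]); c=W.mean(0)
    M=np.array([[lx,ly],[lx,-ly],[-lx,-ly],[-lx,ly]])/2
    H=(M.T@(W-c));a=np.arctan2(H[0,1]-H[1,0],H[0,0]+H[1,1])
    R=np.array([[np.cos(a),-np.sin(a)],[np.sin(a),np.cos(a)]])
    print(c.round(1),'yaw',a.round(4),'res',(W-c-M@R.T).round(1).tolist());return c,R,a
c,R,a=rect([un(p,9,8.5,(210,160)) for p in[(75,78),(680,52),(692,512),(80,535)]],4,120,150)
for n,q in dict(bottle=(-26,44),post=(-26,0),pillar=(-26,-44),bush=(12,22),pad=(12,-22)).items():
    X=c+R@np.array(q);print(n,X.round(1))
# feature checks
print('bush top c',onz(t,un((270,232),9,8.5,(210,160)),36).round(1),'pad',onz(t,un((455,228),9,8.5,(210,160)),36).round(1))
print('post top',onz(t,un((321,330),9,8.5,(210,160)),104).round(1),'pillar top',onz(t,un((524,328),9,8.5,(210,160)),92).round(1))
def us(p): return un(p,5.5,5.5,(300,190))
print('side: post top',onz(s,us((327,117)),104).round(1),'bush',onz(s,us((255,328)),36).round(1),'pillar',onz(s,us((268,75)),92).round(1),'dock corner',onz(s,us((25,265)),4).round(1),'gaugecorner',onz(s,us((543,152)),10).round(1),onz(s,us((590,310)),10).round(1))
print('expected dock -y+x corner',c+R@[60,-75])
print('gauge');rect([un(p,6,6,(220,240)) for p in[(85,82),(326,157),(287,286),(48,210)]],10,50,90)
print('mat');rect([un((p[0]-480,p[1]),3,6,(380,240)) for p in[(504,68),(737,68),(738,347),(504,347)]],3,100,170)
for z in (0,):
  for p in [(204,244),(215,145),(248,143),(290,145)]: print('pinkish',onz(t,p,40).round())
E
```

```text
[579.6 177.6] yaw 0.0432 res [[-0.0, 0.0], [-0.0, -0.1], [0.1, 0.3], [-0.0, -0.2]]
bottle [551.7 220.4]
post [553.6 176.5]
pillar [555.5 132.5]
bush [590.6 200.1]
pad [592.5 156.1]
bush top c [589.8 199.1  36. ] pad [590.9 154.8  36. ]
post top [554.7 174.3 104. ] pillar top [557.1 130.6  92. ]
side: post top [556.6 175.  104. ] bush [592.8 200.   36. ] pillar [558.5 132.   92. ] dock corner [645.3 105.9   4. ] gaugecorner [426.  127.3  10. ] [457.4 215.4  10. ]
expected dock -y+x corner [642.75515175 105.23690347]
gauge
[413.4 175.5] yaw -0.2858 res [[-0.7, 1.2], [-1.3, 0.1], [0.8, -0.7], [1.3, -0.5]]
mat
[ 406.3 -202.3] yaw -0.006 res [[-0.5, -0.7], [0.1, 0.2], [0.2, 1.0], [0.3, -0.6]]
pinkish [467. 271.  40.]
pinkish [681. 255.  40.]
pinkish [685. 183.  40.]
pinkish [680.  92.  40.]
```

```bash
cat > plan.py <<'E'
# usage: plan.py x y z theta_deg ... : prints calls (tool-frame rows) through way points (theta = world angle of tool y)
import sys,math
import numpy as np
from scipy.spatial.transform import Rotation as Ro
from plant import status
s=status.read_state();p=np.array(s['position']);M=Ro.from_rotvec(s['tcp_rot']).as_matrix()
th=math.degrees(math.atan2(M[1,1],M[0,1]))
print('t',round(s['time'],2),'at',p.round(1),'th',round(th,2),'tilt',round(math.degrees(math.acos(-M[2,2])),2),'F',np.round(s['contact_force'],1),'open',round(s['opening'],3),'grip',round(s['grasp_force'],1),'j',np.round(s['joint_positions'],2).tolist())
step=float(sys.argv[1]);rows=[]
w=np.array(sys.argv[2:],float).reshape(-1,4);q=p.copy();a=th
for t in w:
    d=(t[3]-a+180)%360-180
    n=max(1,math.ceil(np.linalg.norm(t[:3]-q)/step),math.ceil(abs(d)/6.9))
    rows+=[(q+(t[:3]-q)*k/n,a+d*k/n) for k in range(1,n+1)];q=t[:3];a=a+d
o,oa=p,th
for i in range(0,len(rows),5):
    c,sn=math.cos(math.radians(oa)),math.sin(math.radians(oa))
    A=np.array([[-sn,c,0],[c,sn,0],[0,0,-1]])
    R=rows[i:i+5]
    sh=[np.round(A@(x-o),1) for x,_ in R];yw=[round(-math.radians(b-oa),3) for _,b in R]
    print([v.tolist() for v in sh],yw)
    o=o+A.T@sh[-1];oa=oa-math.degrees(yw[-1])
E
python3 plan.py 40 552.8 219.4 190 2.5
```

```text
t 0.1 at [296.3 605.9 255.4] th 63.94 tilt 0.1 F [ 0.4  0.  -0.7] open 0.998 grip 0.0 j [-1.22, 0.48, 0.02, 1.56, -0.01, 1.11, -0.08]
[[-33.4, -19.5, 5.5], [-66.7, -39.1, 10.9], [-100.1, -58.6, 16.4], [-133.4, -78.2, 21.8], [-166.8, -97.7, 27.3]] [0.089, 0.179, 0.268, 0.357, 0.447]
[[-38.5, -3.3, 5.4], [-77.0, -6.5, 10.9], [-115.5, -9.7, 16.3], [-154.1, -12.9, 21.8], [-192.6, -16.1, 27.2]] [0.089, 0.179, 0.268, 0.357, 0.447]
[[-36.1, 13.8, 5.5], [-72.2, 27.5, 10.9]] [0.089, 0.178]
```

>>> jog_arm(
  xyz=[
    [-33,-20,5],
    [-67,-39,10],
    [-100,-59,15],
    [-133,-78,20],
    [-167,-98,25],
  ],
  yaw=[0.09,0.18,0.27,0.36,0.45],
  hand=[0,0,0,0,0],
)

```text
time: 0.52
position: [403.9, 443.4, 230.8]
tcp_rot: [-1.379, -2.823, 0.001]
contact_force: [0.3, 0.4, -1.6]
opening: 1.003
grasp_force: 0.0
```

>>> jog_arm(
  xyz=[
    [-39,-3,5],
    [-77,-6,10],
    [-116,-10,15],
    [-154,-13,20],
    [-193,-16,25],
  ],
  yaw=[0.09,0.18,0.27,0.36,0.45],
  hand=[0,0,0,0,0],
)

```text
time: 0.93
position: [510.5, 281.7, 205.9]
tcp_rot: [-1.974, -2.444, 0.0]
contact_force: [0.4, 1.0, 0.4]
opening: 1.0
grasp_force: 0.0
```

>>> jog_arm(
  xyz=[
    [-36,14,5],
    [-72,27,11],
    [-72,27,11],
    [-72,27,11],
  ],
  yaw=[0.09,0.17,0.17,0.17],
  hand=[0,0,0,0],
)

```text
time: 1.27
position: [552.8, 215.6, 194.7]
tcp_rot: [2.175, 2.266, -0.003]
contact_force: [-0.7, 0.3, 0.1]
opening: 1.003
grasp_force: 0.0
```

```bash
python3 plan.py 35 552.8 219.4 150 2.5 552.8 219.4 71 2.5
```

```text
t 1.27 at [552.8 215.6 194.7] th 2.33 tilt 0.11 F [-0.7  0.3  0.1] open 1.003 grip 0.0 j [-0.75, 0.42, 0.36, 1.84, -0.18, 0.92, -0.27]
[[1.9, 0.1, 22.3], [3.8, 0.2, 44.7], [3.8, 0.2, 71.0], [3.8, 0.2, 97.4], [3.8, 0.2, 123.7]] [-0.001, -0.003, -0.003, -0.003, -0.003]
```

>>> jog_arm(
  xyz=[
    [4,0,30],
    [4,0,55],
    [4,0,80],
    [4,0,105],
    [4,0,124],
  ],
  yaw=[0,0,0,0,0],
  hand=[0,0,0,0,0],
)

```text
time: 1.68
position: [549.9, 224.7, 69.2]
tcp_rot: [-2.164, -2.274, 0.002]
contact_force: [-0.1, -0.2, 0.3]
opening: 1.003
grasp_force: 0.0
```

>>> jog_arm(
  xyz=[
    [0,0,0],
    [0,0,0],
  ],
  yaw=[0,0],
  hand=[0,0],
)

```text
time: 1.85
position: [550.5, 224.0, 70.6]
tcp_rot: [-2.166, -2.273, 0.003]
contact_force: [0.7, 0.7, 0.0]
opening: 0.999
grasp_force: 0.0
```

```bash
python3 - <<'E'
from h import *
from plant import eyes
s=eyes.get_image('side');t=eyes.get_image('top')
b=cv2.resize(s['img'][170:290,290:440],None,fx=4.2,fy=4.2,interpolation=cv2.INTER_CUBIC)
cv2.imwrite('pics/d.png',b[:,:,::-1])
E
python3 plan.py 35 552.8 219.4 71 2.5
```

```text
t 1.95 at [552.3 223.9  72.5] th 2.71 tilt 0.11 F [ 0.1 -0.4  0.3] open 0.998 grip 0.0 j [-0.71, 0.59, 0.29, 1.9, -0.26, 0.68, -0.22]
[[-4.6, 0.3, 1.5]] [0.004]
```

View pics/d.png

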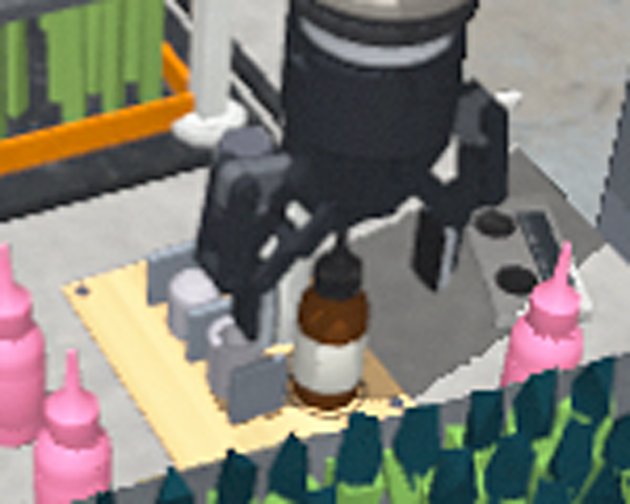

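The fingers straddle the bottle in x, with their tips above the cheek tops and the bush rim. I'll correct y and close.

>>> jog_arm(
  xyz=[
    [-2,0,0.5],
    [-4,0,1],
    [-4,0,1],
    [-4,0,1],
    [-4,0,1],
  ],
  yaw=[0,0,0,0,0],
  hand=[0,0,0,0.4,0.5],
  newtons=30,
)

```text
time: 2.37
position: [552.1, 218.9, 70.7]
tcp_rot: [2.17, 2.272, 0.001]
contact_force: [-0.3, 0.0, -0.8]
opening: 0.748
grasp_force: 0.0
```

>>> jog_arm(
  xyz=[
    [0,0,0],
    [0,0,0],
    [0,0,0],
    [0,0,0],
    [0,0,0],
  ],
  yaw=[0,0,0,0,0],
  hand=[0.55,0.6,0.7,0.8,0.8],
)

```text
time: 2.78
position: [552.0, 218.9, 70.4]
tcp_rot: [2.17, 2.272, 0.0]
contact_force: [-0.3, 0.1, 1.7]
opening: 0.376
grasp_force: 30.4
```

>>> jog_arm(
  xyz=[
    [0,0,0],
    [0,0,0],
    [0,0,0],
    [0,0,0],
    [0,0,0],
  ],
  yaw=[0,0,0,0,0],
  hand=[0.8,0.8,0.8,0.8,0.8],
)

```text
time: 3.2
position: [552.0, 218.9, 70.4]
tcp_rot: [2.17, 2.272, 0.0]
contact_force: [0.2, 0.1, 2.0]
opening: 0.376
grasp_force: 30.4
```

```bash
python3 plan.py 35 552.8 219.4 71 2.5
```

```text
t 3.2 at [552.  218.9  70.4] th 2.64 tilt 0.01 F [0.2 0.1 2. ] open 0.376 grip 30.4 j [-0.7, 0.59, 0.29, 1.91, -0.26, 0.68, -0.21]
[[0.5, 0.8, -0.6]] [0.002]
```

Bottle gripped; the opening reads 32 mm. Planning the carry round the tray.

```bash
python3 plan.py 38 552 219 190 2.5 450 100 190 2.5 445 -120 190 2.5 418 -160 190 2.5 418 -160 80 2.5
```

```text
t 3.2 at [552.  218.9  70.4] th 2.64 tilt 0.01 F [0.2 0.1 2. ] open 0.376 grip 30.4 j [-0.7, 0.59, 0.29, 1.91, -0.26, 0.68, -0.21]
[[0.0, -0.0, -29.9], [0.1, -0.0, -59.8], [0.1, -0.0, -89.7], [0.1, -0.0, -119.6], [-22.7, -21.5, -119.6]] [0.001, 0.001, 0.002, 0.002, 0.002]
[[-22.9, -21.4, -0.0], [-45.7, -42.9, -0.0], [-68.6, -64.3, -0.0], [-91.5, -85.7, -0.0], [-128.1, -88.2, -0.0]] [0.0, 0.0, 0.0, 0.0, 0.0]
[[-36.6, -2.4, -0.0], [-73.2, -4.9, -0.0], [-109.8, -7.3, -0.0], [-146.4, -9.8, -0.0], [-183.0, -12.2, -0.0]] [0.0, 0.0, 0.0, 0.0, 0.0]
[[-19.4, -14.4, -0.0], [-38.7, -28.7, -0.0], [-38.7, -28.7, 36.7], [-38.7, -28.7, 73.3], [-38.7, -28.7, 110.0]] [0.0, 0.0, 0.0, 0.0, 0.0]
```

>>> jog_arm(
  xyz=[
    [0,0,-20],
    [0,0,-50],
    [0,0,-85],
    [0,0,-120],
    [-20,-19,-120],
  ],
  yaw=[0,0,0,0,0],
  hand=[0.8,0.8,0.8,0.8,0.8],
)

```text
time: 3.62
position: [539.6, 203.2, 197.0]
tcp_rot: [2.163, 2.273, 0.022]
contact_force: [1.5, 0.9, -0.7]
opening: 0.379
grasp_force: 30.5
```

>>> jog_arm(
  xyz=[
    [-23,-22,0],
    [-46,-44,0],
    [-69,-66,0],
    [-95,-88,0],
    [-130,-90,0],
  ],
  yaw=[0,0,0,0,0],
  hand=[0.8,0.8,0.8,0.8,0.8],
)

```text
time: 4.03
position: [445.6, 64.1, 189.4]
tcp_rot: [-2.163, -2.273, 0.004]
contact_force: [0.0, -0.9, -0.5]
opening: 0.375
grasp_force: 30.5
```

>>> jog_arm(
  xyz=[
    [-37,-2,0],
    [-73,-5,0],
    [-110,-7,0],
    [-146,-10,0],
    [-183,-12,0],
  ],
  yaw=[0,0,0,0,0],
  hand=[0.8,0.8,0.8,0.8,0.8],
)

```text
time: 4.45
position: [445.5, -120.9, 190.2]
tcp_rot: [-2.169, -2.272, -0.0]
contact_force: [1.3, 0.2, -0.1]
opening: 0.378
grasp_force: 30.5
```

>>> jog_arm(
  xyz=[
    [-20,-14,0],
    [-38,-28,0],
    [-38,-28,20],
    [-38,-28,50],
    [-38,-28,75],
  ],
  yaw=[0,0,0,0,0],
  hand=[0.8,0.8,0.8,0.8,0.8],
)

```text
time: 4.87
position: [419.9, -159.0, 114.4]
tcp_rot: [2.17, 2.27, 0.001]
contact_force: [0.7, 0.8, -0.5]
opening: 0.377
grasp_force: 30.5
```

>>> jog_arm(
  xyz=[
    [0,0,15],
    [0,0,30],
    [0,0,32],
    [0,0,32],
    [0,0,32],
  ],
  yaw=[0,0,0,0,0],
  hand=[0.8,0.8,0.8,0.8,0.8],
)

```text
time: 5.28
position: [420.3, -158.8, 83.7]
tcp_rot: [2.17, 2.272, 0.0]
contact_force: [-0.7, 0.5, -0.6]
opening: 0.382
grasp_force: 30.4
```

```bash
python3 plan.py 38 418 -160 70 2.5
```

```text
t 5.28 at [ 420.3 -158.8   83.7] th 2.62 tilt 0.01 F [-0.7  0.5 -0.6] open 0.382 grip 30.4 j [-0.15, 0.41, 0.45, 2.24, -0.34, 0.55, 0.6]
[[-1.1, -2.4, 13.7]] [0.002]
```

>>> jog_arm(
  xyz=[
    [0,0,5],
    [0,0,9],
    [0,0,12],
    [0,0,13.5],
    [0,0,13.5],
  ],
  yaw=[0,0,0,0,0],
  hand=[0.8,0.8,0.8,0.8,0.8],
)

```text
time: 5.7
position: [420.0, -158.6, 69.6]
tcp_rot: [-2.169, -2.272, 0.0]
contact_force: [0.2, -0.8, -1.2]
opening: 0.379
grasp_force: 30.4
```

>>> jog_arm(
  xyz=[
    [0,0,0.5],
    [0,0,0.5],
    [0,0,0.5],
  ],
  yaw=[0,0,0],
  hand=[0.8,0.8,0.8],
)

```text
time: 5.95
position: [420.2, -158.7, 69.4]
tcp_rot: [2.17, 2.272, 0.0]
contact_force: [0.5, -0.2, 0.2]
opening: 0.38
grasp_force: 30.5
```

>>> jog_arm(
  xyz=[
    [0,0,0.7],
    [0,0,0.7],
    [0,0,0.7],
    [0,0,0.7],
  ],
  yaw=[0,0,0,0],
  hand=[0.8,0.8,0.8,0.8],
)

```text
time: 6.28
position: [420.6, -158.8, 68.9]
tcp_rot: [2.169, 2.271, 0.001]
contact_force: [-1.2, 1.0, 6.1]
opening: 0.377
grasp_force: 29.4
```

>>> jog_arm(
  xyz=[
    [0,0,0.7],
    [0,0,0.7],
    [0,0,0.7],
    [0,0,0.7],
  ],
  yaw=[0,0,0,0],
  hand=[0.8,0.8,0.8,0.8],
)

```text
time: 6.62
position: [421.2, -158.8, 68.5]
tcp_rot: [2.169, 2.271, 0.002]
contact_force: [-0.5, 0.8, 7.6]
opening: 0.379
grasp_force: 29.4
```

Contact made. Releasing slowly, then rising.

>>> jog_arm(
  xyz=[
    [0,0,-0.7],
    [0,0,-0.7],
    [0,0,-0.7],
    [0,0,-0.7],
    [0,0,-0.7],
  ],
  yaw=[0,0,0,0,0],
  hand=[0.62,0.57,0.5,0.4,0.2],
)

```text
time: 7.03
position: [420.0, -158.6, 68.5]
tcp_rot: [-2.17, -2.272, 0.0]
contact_force: [0.7, -0.0, -0.2]
opening: 0.726
grasp_force: 0.0
```

>>> jog_arm(
  xyz=[
    [0,0,0],
    [0,0,0],
    [0,0,0],
    [0,0,-10],
    [0,0,-30],
  ],
  yaw=[0,0,0,0,0],
  hand=[0,0,0,0,0],
)

```text
time: 7.45
position: [418.7, -158.4, 98.0]
tcp_rot: [-2.168, -2.269, 0.004]
contact_force: [-0.5, -0.0, 0.0]
opening: 0.996
grasp_force: 0.0
```

>>> jog_arm(
  xyz=[
    [0,0,-30],
    [0,0,-65],
    [0,0,-95],
    [0,0,-95],
    [0,0,-95],
  ],
  yaw=[0,0,0,0,0],
  hand=[0,0,0,0,0],
)

```text
time: 7.87
position: [421.3, -158.8, 195.7]
tcp_rot: [2.168, 2.27, 0.005]
contact_force: [0.2, 0.0, -0.8]
opening: 0.997
grasp_force: 0.0
```

```bash
python3 - <<'E'
from h import *
from plant import eyes
s=eyes.get_image('side');t=eyes.get_image('top')
pickle.dump(t,open('top1.pkl','wb'))
b=cv2.resize(t['img'][150:310,200:480],None,fx=2.8,fy=2.8,interpolation=cv2.INTER_CUBIC)
cv2.imwrite('pics/e.png',b[:,:,::-1])
E
python3 plan.py 38 445 -100 190 2.5 445 120 190 2.5 554.8 175.3 190 2.5 554.8 175.3 74 2.5
```

```text
t 7.97 at [ 419.7 -158.3  193.5] th 2.64 tilt 0.03 F [ 0.1  0.4 -0.2] open 0.999 grip 0.0 j [-0.29, 0.2, 0.58, 2.17, -0.15, 0.81, 0.43]
[[28.6, 14.0, 1.7], [57.1, 28.0, 3.5], [93.7, 29.7, 3.5], [130.4, 31.4, 3.5], [167.0, 33.0, 3.5]] [0.001, 0.003, 0.003, 0.003, 0.003]
[[36.6, 1.6, -0.0], [73.3, 3.2, -0.0], [109.9, 4.8, -0.0], [122.5, 32.8, -0.0], [135.1, 60.8, -0.0]] [-0.0, -0.0, -0.0, -0.0, -0.0]
[[12.7, 28.1, -0.0], [25.3, 56.1, -0.0], [25.3, 56.1, 29.0], [25.3, 56.1, 58.0], [25.3, 56.1, 87.0]] [-0.0, -0.0, -0.0, -0.0, -0.0]
[[0.0, -0.0, 29.0]] [-0.0]
```

View pics/e.png

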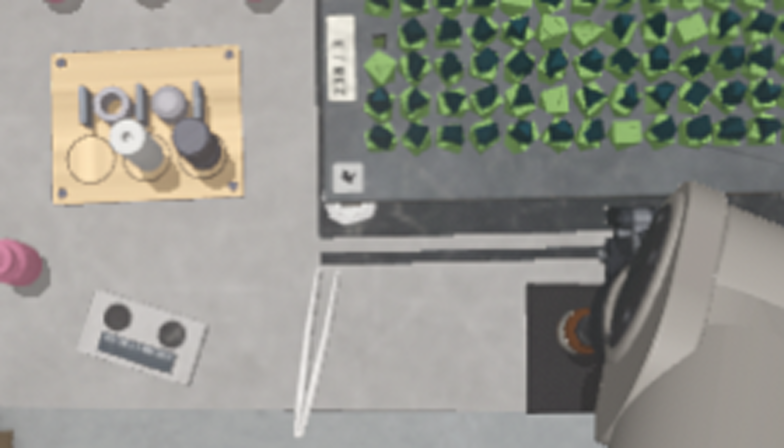

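The bottle stands on the mat at crop (578,330) and the rest of the dock is undisturbed. Next, the post.

>>> jog_arm(
  xyz=[
    [29,14,0],
    [57,28,0],
    [94,30,0],
    [130,31,0],
    [167,33,0],
  ],
  yaw=[0,0,0,0,0],
  hand=[0,0,0,0,0],
)

```text
time: 8.38
position: [444.1, 10.8, 192.3]
tcp_rot: [-2.17, -2.27, 0.005]
contact_force: [1.2, -0.8, -0.3]
opening: 1.002
grasp_force: 0.0
```

>>> jog_arm(
  xyz=[
    [37,2,0],
    [73,3,0],
    [110,5,0],
    [123,33,0],
    [135,61,0],
  ],
  yaw=[0,0,0,0,0],
  hand=[0,0,0,0,0],
)

```text
time: 8.8
position: [498.6, 150.0, 192.0]
tcp_rot: [-2.163, -2.275, 0.005]
contact_force: [-0.1, -0.3, 0.7]
opening: 1.001
grasp_force: 0.0
```

>>> jog_arm(
  xyz=[
    [13,28,0],
    [25,56,0],
    [25,56,20],
    [25,56,20],
    [25,56,20],
  ],
  yaw=[0,0,0,0,0],
  hand=[0,0,0,0,0],
)

```text
time: 9.22
position: [553.1, 173.9, 171.2]
tcp_rot: [-2.169, -2.27, 0.009]
contact_force: [-0.0, -1.4, 0.2]
opening: 0.996
grasp_force: 0.0
```

```bash
python3 plan.py 35 554.8 175.3 74 2.5
```

```text
t 9.22 at [553.1 173.9 171.2] th 2.6 tilt 0.36 F [-0.  -1.4  0.2] open 0.996 grip 0.0 j [-0.71, 0.44, 0.38, 1.88, -0.21, 0.86, -0.18]
[[0.5, 0.6, 32.4], [0.9, 1.2, 64.8], [1.4, 1.7, 97.2]] [0.001, 0.001, 0.002]
```

>>> jog_arm(
  xyz=[
    [0,1,25],
    [1,1,50],
    [1,1,75],
    [1,1,97],
    [1,1,97],
  ],
  yaw=[0,0,0,0,0],
  hand=[0,0,0,0,0],
)

```text
time: 9.63
position: [552.3, 174.5, 73.1]
tcp_rot: [-2.168, -2.269, 0.011]
contact_force: [-0.9, 0.0, -0.1]
opening: 1.003
grasp_force: 0.0
```

>>> jog_arm(
  xyz=[
    [0,0,0],
    [0,0,0],
    [0,0,0],
  ],
  yaw=[0,0,0],
  hand=[0,0,0],
)

```text
time: 9.88
position: [556.9, 176.1, 78.4]
tcp_rot: [2.17, 2.271, 0.004]
contact_force: [-0.2, -0.4, 0.5]
opening: 1.003
grasp_force: 0.0
```

>>> jog_arm(
  xyz=[
    [0,0,0],
    [0,0,0],
    [0,0,0],
    [0,0,0],
    [0,0,0],
  ],
  yaw=[0,0,0,0,0],
  hand=[0.4,0.5,0.55,0.6,0.65],
)

```text
time: 10.3
position: [556.0, 176.0, 76.8]
tcp_rot: [2.17, 2.272, 0.0]
contact_force: [0.2, -1.1, -1.1]
opening: 0.354
grasp_force: 0.0
```

>>> jog_arm(
  xyz=[
    [0,0,0],
    [0,0,0],
    [0,0,0],
    [0,0,0],
    [0,0,0],
  ],
  yaw=[0,0,0,0,0],
  hand=[0.7,0.75,0.8,0.85,0.85],
)

```text
time: 10.72
position: [556.1, 176.0, 76.7]
tcp_rot: [2.17, 2.272, 0.0]
contact_force: [0.5, 0.6, 1.4]
opening: 0.289
grasp_force: 29.3
```

```bash
python3 plan.py 38 553.5 175 190 2.5 450 100 190 2.5 445 -150 190 2.5 420 -245 190 2.5 420 -245 83 2.5
```

```text
t 10.72 at [556.1 176.   76.7] th 2.63 tilt 0.02 F [0.5 0.6 1.4] open 0.289 grip 29.3 j [-0.66, 0.58, 0.32, 1.93, -0.28, 0.68, -0.12]
[[-0.3, -0.9, -37.8], [-0.6, -1.7, -75.5], [-0.9, -2.6, -113.3], [-18.4, -29.3, -113.3], [-36.0, -56.0, -113.3]] [0.001, 0.002, 0.002, 0.002, 0.002]
[[-17.6, -26.7, 0.0], [-35.2, -53.4, 0.0], [-70.8, -55.7, 0.0], [-106.5, -57.9, 0.0], [-142.1, -60.2, 0.0]] [0.0, 0.0, 0.0, 0.0, 0.0]
[[-35.7, -2.3, 0.0], [-71.3, -4.6, 0.0], [-107.0, -6.9, 0.0], [-142.6, -9.1, 0.0], [-173.9, -18.9, 0.0]] [0.0, 0.0, 0.0, 0.0, 0.0]
[[-31.3, -9.7, 0.0], [-62.5, -19.4, 0.0], [-62.5, -19.4, 35.7], [-62.5, -19.4, 71.4], [-62.5, -19.4, 107.0]] [0.0, 0.0, 0.0, 0.0, 0.0]
```

>>> jog_arm(
  xyz=[
    [0,0,-25],
    [0,0,-60],
    [0,0,-95],
    [0,0,-120],
    [-18,-29,-120],
  ],
  yaw=[0,0,0,0,0],
  hand=[0.85,0.85,0.85,0.85,0.85],
)

```text
time: 11.13
position: [534.6, 161.2, 202.4]
tcp_rot: [2.162, 2.271, 0.021]
contact_force: [1.2, 0.8, 0.6]
opening: 0.29
grasp_force: 29.8
```

>>> jog_arm(
  xyz=[
    [-18,-28,0],
    [-36,-56,0],
    [-54,-83,0],
    [-90,-86,0],
    [-125,-88,0],
  ],
  yaw=[0,0,0,0,0],
  hand=[0.85,0.85,0.85,0.85,0.85],
)

```text
time: 11.55
position: [443.6, 27.4, 196.4]
tcp_rot: [-2.165, -2.274, 0.0]
contact_force: [0.4, -0.2, -1.3]
opening: 0.291
grasp_force: 29.8
```

>>> jog_arm(
  xyz=[
    [-36,-2,0],
    [-72,-5,0],
    [-107,-7,0],
    [-143,-9,0],
    [-180,-11,0],
  ],
  yaw=[0,0,0,0,0],
  hand=[0.85,0.85,0.85,0.85,0.85],
)

```text
time: 11.97
position: [442.3, -154.0, 196.5]
tcp_rot: [-2.169, -2.272, -0.0]
contact_force: [0.9, 0.6, -2.0]
opening: 0.289
grasp_force: 29.8
```

>>> jog_arm(
  xyz=[
    [-35,-6,0],
    [-70,-12,0],
    [-95,-18,0],
    [-95,-18,0],
    [-95,-18,0],
  ],
  yaw=[0,0,0,0,0],
  hand=[0.85,0.85,0.85,0.85,0.85],
)

```text
time: 12.38
position: [428.4, -249.7, 196.4]
tcp_rot: [-2.174, -2.267, 0.001]
contact_force: [-0.2, 1.2, 0.6]
opening: 0.292
grasp_force: 29.8
```

```bash
python3 plan.py 28 420 -242 82 2.5
```

```text
t 12.38 at [ 428.4 -249.7  196.4] th 2.41 tilt 0.04 F [-0.2  1.2  0.6] open 0.292 grip 29.8 j [-0.11, 0.29, 0.61, 2.07, -0.22, 0.85, 0.67]
[[1.6, -1.6, 22.9], [3.2, -3.2, 45.7], [4.8, -4.8, 68.6], [6.5, -6.4, 91.5], [8.1, -8.0, 114.4]] [-0.0, -0.001, -0.001, -0.001, -0.002]
```

>>> jog_arm(
  xyz=[
    [3,-3,25],
    [5,-5,50],
    [7,-7,75],
    [8,-8,95],
    [8,-8,112],
  ],
  yaw=[0,0,0,0,0],
  hand=[0.85,0.85,0.85,0.85,0.85],
)

```text
time: 12.8
position: [420.4, -238.3, 82.9]
tcp_rot: [-2.165, -2.273, 0.0]
contact_force: [-0.6, -0.2, 0.2]
opening: 0.287
grasp_force: 29.8
```

>>> jog_arm(
  xyz=[
    [0,0,3],
    [0,0,5],
    [0,0,5],
    [0,0,5],
  ],
  yaw=[0,0,0,0],
  hand=[0.85,0.85,0.85,0.85],
)

```text
time: 13.13
position: [421.7, -240.6, 80.4]
tcp_rot: [2.168, 2.272, 0.001]
contact_force: [0.8, 0.6, -0.0]
opening: 0.287
grasp_force: 29.8
```

>>> jog_arm(
  xyz=[
    [0,0,2],
    [0,0,3.5],
    [0,0,4],
    [0,0,4],
    [0,0,4],
  ],
  yaw=[0,0,0,0,0],
  hand=[0.85,0.85,0.85,0.85,0.85],
)

```text
time: 13.55
position: [421.0, -240.7, 75.7]
tcp_rot: [2.17, 2.272, 0.0]
contact_force: [-0.6, 0.6, 1.5]
opening: 0.292
grasp_force: 29.8
```

>>> jog_arm(
  xyz=[
    [0,0,0.6],
    [0,0,0.6],
    [0,0,0.6],
    [0,0,0.6],
  ],
  yaw=[0,0,0,0],
  hand=[0.85,0.85,0.85,0.85],
)

```text
time: 13.88
position: [421.1, -240.8, 75.6]
tcp_rot: [2.17, 2.272, 0.001]
contact_force: [-2.2, 1.7, 7.7]
opening: 0.292
grasp_force: 30.6
```

>>> jog_arm(
  xyz=[
    [0,0,0.6],
    [0,0,0.6],
    [0,0,0.6],
    [0,0,0.6],
  ],
  yaw=[0,0,0,0],
  hand=[0.85,0.85,0.85,0.85],
)

```text
time: 14.22
position: [421.1, -240.9, 75.6]
tcp_rot: [2.17, 2.271, 0.002]
contact_force: [-4.4, 2.1, 18.2]
opening: 0.29
grasp_force: 31.4
```

>>> jog_arm(
  xyz=[
    [0,0,-1],
    [0,0,-1],
    [0,0,-1],
    [0,0,-1],
    [0,0,-1],
  ],
  yaw=[0,0,0,0,0],
  hand=[0.85,0.7,0.65,0.5,0.3],
)

```text
time: 14.63
position: [420.9, -240.7, 75.2]
tcp_rot: [-2.17, -2.272, 0.0]
contact_force: [0.1, -0.5, -0.5]
opening: 0.622
grasp_force: 0.0
```

>>> jog_arm(
  xyz=[
    [0,0,0],
    [0,0,0],
    [0,0,0],
    [0,0,-10],
    [0,0,-30],
  ],
  yaw=[0,0,0,0,0],
  hand=[0,0,0,0,0],
)

```text
time: 15.05
position: [419.6, -240.1, 104.7]
tcp_rot: [-2.167, -2.269, 0.003]
contact_force: [0.4, 0.3, 0.8]
opening: 1.005
grasp_force: 0.0
```

>>> jog_arm(
  xyz=[
    [0,0,-30],
    [0,0,-65],
    [0,0,-95],
    [0,0,-95],
    [0,0,-95],
  ],
  yaw=[0,0,0,0,0],
  hand=[0,0,0,0,0],
)

```text
time: 15.47
position: [421.9, -241.1, 202.5]
tcp_rot: [2.167, 2.269, 0.004]
contact_force: [-1.1, 0.6, 0.3]
opening: 0.999
grasp_force: 0.0
```

```bash
python3 plan.py 38 445 -150 195 2.5 445 80 195 2.5 591 200 185 2.5
```

```text
t 15.47 at [ 421.9 -241.1  202.5] th 2.63 tilt 0.26 F [-1.1  0.6  0.3] open 0.999 grip 0.0 j [-0.15, 0.26, 0.64, 2.09, -0.21, 0.85, 0.66]
[[30.0, 9.1, 2.5], [60.0, 18.1, 5.0], [89.9, 27.2, 7.5], [122.8, 28.7, 7.5], [155.6, 30.2, 7.5]] [0.001, 0.002, 0.002, 0.002, 0.002]
[[32.8, 1.5, 0.0], [65.6, 2.9, 0.0], [98.5, 4.4, 0.0], [131.3, 5.8, 0.0], [164.1, 7.3, 0.0]] [0.0, 0.0, 0.0, 0.0, 0.0]
[[22.7, 30.2, 2.0], [45.4, 60.4, 4.0], [68.1, 90.6, 6.0], [90.8, 120.9, 8.0], [113.5, 151.1, 10.0]] [0.0, 0.0, 0.0, 0.0, 0.0]
```

>>> jog_arm(
  xyz=[
    [30,9,0],
    [60,18,0],
    [90,27,0],
    [123,29,0],
    [156,30,0],
  ],
  yaw=[0,0,0,0,0],
  hand=[0,0,0,0,0],
)

```text
time: 15.88
position: [443.1, -82.0, 199.6]
tcp_rot: [-2.17, -2.271, 0.002]
contact_force: [0.4, 0.5, 0.0]
opening: 1.003
grasp_force: 0.0
```

>>> jog_arm(
  xyz=[
    [33,2,0],
    [66,3,0],
    [98,4,0],
    [131,6,0],
    [164,7,0],
  ],
  yaw=[0,0,0,0,0],
  hand=[0,0,0,0,0],
)

```text
time: 16.3
position: [442.1, 82.0, 199.6]
tcp_rot: [-2.169, -2.271, 0.003]
contact_force: [1.0, -0.0, -0.5]
opening: 0.999
grasp_force: 0.0
```

>>> jog_arm(
  xyz=[
    [23,30,0],
    [45,60,0],
    [68,91,0],
    [91,121,5],
    [113,151,10],
  ],
  yaw=[0,0,0,0,0],
  hand=[0,0,0,0,0],
)

```text
time: 16.72
position: [589.3, 201.9, 189.0]
tcp_rot: [-2.168, -2.272, 0.003]
contact_force: [1.5, -0.0, -0.1]
opening: 0.998
grasp_force: 0.0
```

>>> jog_arm(
  xyz=[
    [0,0,25],
    [0,0,50],
    [0,0,75],
    [0,0,75],
    [0,0,75],
  ],
  yaw=[0,0,0,0,0],
  hand=[0,0,0,0,0],
)

```text
time: 17.13
position: [587.3, 199.7, 113.6]
tcp_rot: [-2.169, -2.27, 0.007]
contact_force: [0.4, 0.7, 1.2]
opening: 1.001
grasp_force: 0.0
```

```bash
python3 - <<'E'
from h import *
from plant import eyes
s=eyes.get_image('side');t=eyes.get_image('top')
pickle.dump(s,open('side2.pkl','wb'));pickle.dump(t,open('top2.pkl','wb'))
b=cv2.resize(s['img'][170:290,290:440],None,fx=4,fy=4.,interpolation=cv2.INTER_CUBIC)
cv2.imwrite('pics/f.png',b[:,:,::-1])
E
python3 plan.py 28 591 199.8 31 2.5
```

```text
t 17.23 at [589.4 200.3 116.4] th 2.61 tilt 0.05 F [ 0.3 -0.3  0.6] open 0.998 grip 0.0 j [-0.7, 0.57, 0.37, 1.82, -0.28, 0.8, -0.14]
[[-0.2, 0.4, 21.3], [-0.3, 0.8, 42.7], [-0.5, 1.2, 64.0], [-0.6, 1.6, 85.4]] [0.0, 0.001, 0.001, 0.002]
```

View pics/f.png

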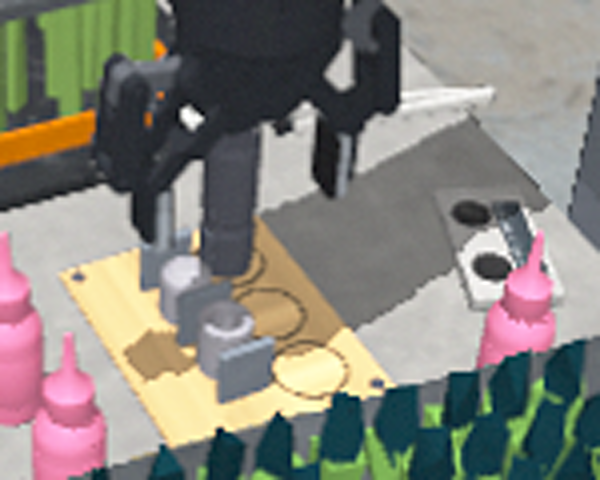

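Only the bush, pad and pillar remain on the dock, and both front rings are empty. Descending on the bush.

>>> jog_arm(
  xyz=[
    [0,1,20],
    [0,1,40],
    [0,1,55],
    [0,1,70],
    [0,1,80],
  ],
  yaw=[0,0,0,0,0],
  hand=[0,0,0,0,0],
)

```text
time: 17.65
position: [590.4, 200.8, 35.9]
tcp_rot: [2.169, 2.272, 0.002]
contact_force: [0.0, -0.4, 0.3]
opening: 1.0
grasp_force: 0.0
```

>>> jog_arm(
  xyz=[
    [0,0,2],
    [0,0,2],
    [0,0,2],
    [0,0,2],
  ],
  yaw=[0,0,0,0],
  hand=[0,0,0,0],
)

```text
time: 17.98
position: [590.7, 200.8, 34.7]
tcp_rot: [2.169, 2.271, 0.003]
contact_force: [0.6, 1.0, -0.2]
opening: 1.001
grasp_force: 0.0
```

```bash
python3 plan.py 28 591 199.8 32 2.5
```

```text
t 17.98 at [590.7 200.8  34.7] th 2.63 tilt 0.12 F [ 0.6  1.  -0.2] open 1.001 grip 0.0 j [-0.66, 0.69, 0.32, 1.84, -0.33, 0.66, -0.1]
[[-1.0, 0.2, 2.7]] [0.002]
```

>>> jog_arm(
  xyz=[
    [-1,0,2],
    [-1,0,2],
    [-1,0,2],
    [-1,0,2],
    [-1,0,2],
  ],
  yaw=[0,0,0,0,0],
  hand=[0,0.4,0.5,0.55,0.6],
  newtons=40,
)

```text
time: 18.4
position: [589.9, 199.6, 31.5]
tcp_rot: [2.17, 2.272, 0.0]
contact_force: [-0.7, 0.5, -0.5]
opening: 0.454
grasp_force: 0.0
```

>>> jog_arm(
  xyz=[
    [0,0,0],
    [0,0,0],
    [0,0,0],
    [0,0,0],
    [0,0,0],
  ],
  yaw=[0,0,0,0,0],
  hand=[0.65,0.7,0.75,0.85,0.85],
)

```text
time: 18.82
position: [590.1, 199.6, 31.6]
tcp_rot: [2.17, 2.272, 0.001]
contact_force: [-0.0, 0.3, 3.8]
opening: 0.304
grasp_force: 39.6
```

>>> jog_arm(
  xyz=[
    [0,0,0],
    [0,0,0],
    [0,0,0],
  ],
  yaw=[0,0,0],
  hand=[0.85,0.85,0.85],
)

```text
time: 19.07
position: [590.1, 199.6, 31.6]
tcp_rot: [2.17, 2.272, 0.001]
contact_force: [0.4, 0.2, 3.7]
opening: 0.303
grasp_force: 39.6
```

```bash
python3 plan.py 38 591 200 110 2.5 414.5 176 110 -16.4 414.5 176 45 -16.4
python3 - <<'E'
# refine gauge plate: segment in unobstructed first images (both cameras)
from h import *
for n,roi in(('top',(220,245,282,292)),('side',(390,205,440,255))):
    d=load(n);x0,y0,x1,y1=roi;im=d['img'][y0:y1,x0:x1].astype(int)
    g=im.mean(2);m=(g>np.median(g)+14).astype(np.uint8) if n=='top' else None
    if n=='top':
        m=cv2.morphologyEx(m,cv2.MORPH_CLOSE,np.ones((3,3)))
        cs,_=cv2.findContours(m,cv2.RETR_EXTERNAL,cv2.CHAIN_APPROX_NONE);c=max(cs,key=cv2.contourArea)
        (cx,cy),wh,an=cv2.minAreaRect(c);print(wh,an,onz(d,(cx+x0,cy+y0),10))
    dk=(g<80).astype(np.uint8);nn,l,st,ce=cv2.connectedComponentsWithStats(dk)
    print(n,[(st[i,4],(ce[i]+[x0,y0]).round(1).tolist(),onz(d,ce[i]+[x0,y0],10)[:2].round(1).tolist()) for i in range(1,nn) if st[i,4]>10])
E
```

```text
t 19.07 at [590.1 199.6  31.6] th 2.63 tilt 0.03 F [0.4 0.2 3.7] open 0.303 grip 39.6 j [-0.66, 0.7, 0.32, 1.85, -0.34, 0.65, -0.09]
[[0.1, 0.3, -26.1], [0.2, 0.6, -52.3], [0.4, 0.9, -78.4], [-2.8, -34.6, -78.4], [-6.0, -70.1, -78.4]] [0.001, 0.002, 0.002, 0.068, 0.134]
[[-7.9, -34.7, 0.0], [-15.8, -69.5, 0.0], [-23.6, -104.2, 0.0], [-23.6, -104.2, 32.5], [-23.6, -104.2, 65.0]] [0.066, 0.132, 0.198, 0.198, 0.198]
(29.555631637573242, 22.20348358154297) 17.102725982666016 [410.63870307 165.94449962  10.        ]
top []
side [(np.int32(28), [407.8, 223.6], [417.6, 154.2]), (np.int32(42), [412.8, 236.5], [430.1, 195.0])]
```

>>> jog_arm(
  xyz=[
    [0,0,-20],
    [0,0,-50],
    [0,0,-85],
    [0,-35,-85],
    [-2,-70,-85],
  ],
  yaw=[0,0,0,0,0],
  hand=[0.85,0.85,0.85,0.85,0.85],
)

```text
time: 19.48
position: [521.8, 194.9, 118.2]
tcp_rot: [2.169, 2.269, 0.008]
contact_force: [-1.0, 0.4, -1.3]
opening: 0.306
grasp_force: 39.7
```

>>> jog_arm(
  xyz=[
    [-4,-35,0],
    [-9,-70,0],
    [-13,-105,0],
    [-13,-105,15],
    [-13,-105,30],
  ],
  yaw=[0,0,0,0,0],
  hand=[0.85,0.85,0.85,0.85,0.85],
)

```text
time: 19.9
position: [413.4, 176.4, 86.4]
tcp_rot: [-2.167, -2.273, -0.0]
contact_force: [0.5, 0.4, -1.2]
opening: 0.303
grasp_force: 39.7
```

>>> jog_arm(
  xyz=[
    [0,0,10],
    [0,0,10],
    [0,0,10],
    [0,0,10],
  ],
  yaw=[0,0,0,0],
  hand=[0.85,0.85,0.85,0.85],
)

```text
time: 20.23
position: [416.3, 176.4, 76.6]
tcp_rot: [2.17, 2.271, 0.0]
contact_force: [0.8, 1.9, -0.5]
opening: 0.299
grasp_force: 39.7
```

```bash
python3 plan.py 38 414.5 176 42 2.5
python3 - <<'E'
from h import *
t=load('top');s=load('side')
u=lambda p:((p[0]+.5)/6-.5+220,(p[1]+.5)/6-.5+240)
v=lambda p:((p[0]+.5)/5.5-.5+300,(p[1]+.5)/5.5-.5+190)
print('top holes',[onz(t,u(p),10)[:2].round(1) for p in((132,140),(248,177))])
print('top corners TL TR BR BL',[onz(t,u(p),10)[:2].round(1) for p in((85,82),(326,157),(287,286),(48,210))])
print('side holes',[onz(s,v(p),10)[:2].round(1) for p in((595,184),(621,257))])
E
```

```text
t 20.23 at [416.3 176.4  76.6] th 2.6 tilt 0.02 F [ 0.8  1.9 -0.5] open 0.299 grip 39.7 j [-0.83, 0.42, 0.35, 2.23, -0.28, 0.53, -0.22]
[[-0.3, -1.8, 34.6]] [0.002]
top holes [array([428.8, 195.3]), array([416. , 153.3])]
top corners TL TR BR BL [array([449.3, 212.9]), array([423.4, 125.4]), array([377.5, 138.7]), array([403.4, 225.2])]
side holes [array([416.6, 152.7]), array([430.2, 194.3])]
```

>>> jog_arm(
  xyz=[
    [-1,-1,12],
    [-1,-2,22],
    [-1,-2,30],
    [-1,-2,34],
    [-1,-2,34],
  ],
  yaw=[0,0,0,0,0],
  hand=[0.85,0.85,0.85,0.85,0.85],
)

```text
time: 20.65
position: [413.4, 175.1, 41.6]
tcp_rot: [-2.17, -2.271, 0.003]
contact_force: [0.3, 0.3, -0.2]
opening: 0.304
grasp_force: 39.7
```

>>> jog_arm(
  xyz=[
    [0,0,2],
    [0,0,3],
    [0,0,3],
    [0,0,3],
  ],
  yaw=[0,0,0,0],
  hand=[0.85,0.85,0.85,0.85],
)

```text
time: 20.98
position: [414.0, 175.5, 39.6]
tcp_rot: [2.17, 2.272, 0.001]
contact_force: [-0.5, 0.4, -1.6]
opening: 0.306
grasp_force: 39.7
```

>>> jog_arm(
  xyz=[
    [0,0,1],
    [0,0,1.5],
    [0,0,1.5],
    [0,0,1.5],
    [0,0,1.5],
  ],
  yaw=[0,0,0,0,0],
  hand=[0.85,0.85,0.85,0.85,0.85],
)

```text
time: 21.4
position: [413.8, 175.5, 37.9]
tcp_rot: [2.17, 2.272, 0.0]
contact_force: [0.1, -0.5, -0.7]
opening: 0.313
grasp_force: 39.7
```

>>> jog_arm(
  xyz=[
    [0,0,0.6],
    [0,0,0.6],
    [0,0,0.6],
    [0,0,0.6],
  ],
  yaw=[0,0,0,0],
  hand=[0.85,0.85,0.85,0.85],
)

```text
time: 21.73
position: [413.9, 175.4, 37.5]
tcp_rot: [-2.17, -2.272, -0.0]
contact_force: [-1.1, -0.6, 5.6]
opening: 0.303
grasp_force: 40.3
```

>>> jog_arm(
  xyz=[
    [0,0,0.5],
    [0,0,0.5],
    [0,0,0.5],
    [0,0,0.5],
  ],
  yaw=[0,0,0,0],
  hand=[0.85,0.85,0.85,0.85],
)

```text
time: 22.07
position: [413.9, 175.4, 37.5]
tcp_rot: [-2.17, -2.271, -0.001]
contact_force: [-2.8, -1.4, 14.7]
opening: 0.302
grasp_force: 41.6
```

>>> jog_arm(
  xyz=[
    [0,0,-0.7],
    [0,0,-0.7],
    [0,0,-0.7],
    [0,0,-0.7],
    [0,0,-0.7],
  ],
  yaw=[0,0,0,0,0],
  hand=[0.85,0.7,0.65,0.5,0.3],
)

```text
time: 22.48
position: [413.8, 175.4, 37.4]
tcp_rot: [2.17, 2.272, -0.0]
contact_force: [0.4, 0.2, 0.6]
opening: 0.619
grasp_force: 0.0
```

>>> jog_arm(
  xyz=[
    [0,0,0],
    [0,0,0],
    [0,0,-10],
    [0,0,-30],
    [0,0,-65],
  ],
  yaw=[0,0,0,0,0],
  hand=[0,0,0,0,0],
)

```text
time: 22.9
position: [412.1, 174.4, 101.7]
tcp_rot: [-2.169, -2.271, 0.009]
contact_force: [0.5, 1.2, 0.7]
opening: 0.997
grasp_force: 0.0
```

>>> jog_arm(
  xyz=[
    [0,0,-35],
    [0,0,-70],
    [0,0,-100],
    [-20,15,-100],
    [-50,29,-100],
  ],
  yaw=[0,0,0,0,0],
  hand=[0,0,0,0,0],
)

```text
time: 23.32
position: [446.3, 129.7, 205.4]
tcp_rot: [2.162, 2.279, 0.01]
contact_force: [0.8, 0.7, -0.6]
opening: 1.002
grasp_force: 0.0
```

```bash
python3 plan.py 38 443 100 202 2.5 443 -150 200 2.5 421 -240.8 200 2.5
```

```text
t 23.32 at [446.3 129.7 205.4] th 3.0 tilt 0.37 F [ 0.8  0.7 -0.6] open 1.002 grip 0.0 j [-0.86, 0.2, 0.51, 2.12, -0.13, 0.84, -0.22]
[[-29.5, -4.8, 3.4], [-65.1, -6.7, 3.7], [-100.8, -8.6, 4.0], [-136.5, -10.4, 4.3], [-172.1, -12.3, 4.5]] [0.009, 0.009, 0.009, 0.009, 0.009]
[[-35.7, -1.6, 0.3], [-71.4, -3.1, 0.6], [-107.1, -4.6, 0.9], [-137.0, -13.3, 0.9], [-166.9, -21.9, 0.9]] [-0.0, -0.0, -0.0, -0.0, -0.0]
[[-29.9, -8.7, -0.0]] [-0.0]
```

>>> jog_arm(
  xyz=[
    [-33,-3,0],
    [-67,-5,0],
    [-102,-7,0],
    [-137,-9,0],
    [-173,-11,0],
  ],
  yaw=[0,0,0,0,0],
  hand=[0,0,0,0,0],
)

```text
time: 23.73
position: [441.5, -48.0, 203.2]
tcp_rot: [-2.169, -2.272, -0.002]
contact_force: [0.4, 0.5, -0.1]
opening: 1.003
grasp_force: 0.0
```

>>> jog_arm(
  xyz=[
    [-36,-2,0],
    [-71,-3,0],
    [-107,-5,0],
    [-137,-13,0],
    [-167,-22,0],
  ],
  yaw=[0,0,0,0,0],
  hand=[0,0,0,0,0],
)

```text
time: 24.15
position: [427.3, -216.2, 203.2]
tcp_rot: [2.17, 2.271, 0.001]
contact_force: [-0.0, -0.5, -0.3]
opening: 1.002
grasp_force: 0.0
```

>>> jog_arm(
  xyz=[
    [-29,-9,0],
    [-29,-9,0],
    [-29,-9,0],
    [-29,-9,0],
  ],
  yaw=[0,0,0,0],
  hand=[0,0,0,0],
)

```text
time: 24.48
position: [420.1, -243.1, 202.7]
tcp_rot: [-2.17, -2.271, -0.001]
contact_force: [0.3, 0.8, -0.2]
opening: 1.003
grasp_force: 0.0
```

```bash
python3 - <<'E'
from h import *
from plant import eyes
s=eyes.get_image('side');t=eyes.get_image('top')
a=cv2.resize(t['img'][230:305,215:300],None,fx=4.6,fy=4.6,interpolation=cv2.INTER_CUBIC)
b=cv2.resize(s['img'][195:270,370:455],None,fx=4.6,fy=4.6,interpolation=cv2.INTER_CUBIC)
cv2.imwrite('pics/g.png',np.hstack([a,b])[:,:,::-1])
E
python3 plan.py 38 421 -240.8 76 2.5
```

```text
t 24.58 at [ 420.5 -242.3  202.6] th 2.76 tilt 0.05 F [ 0.8  0.3 -1. ] open 1.004 grip 0.0 j [-0.2, 0.27, 0.7, 2.09, -0.23, 0.86, 0.69]
[[0.4, 0.1, 31.6], [0.7, 0.3, 63.3], [1.1, 0.4, 94.9], [1.5, 0.6, 126.6]] [0.001, 0.002, 0.003, 0.005]
```

View pics/g.png

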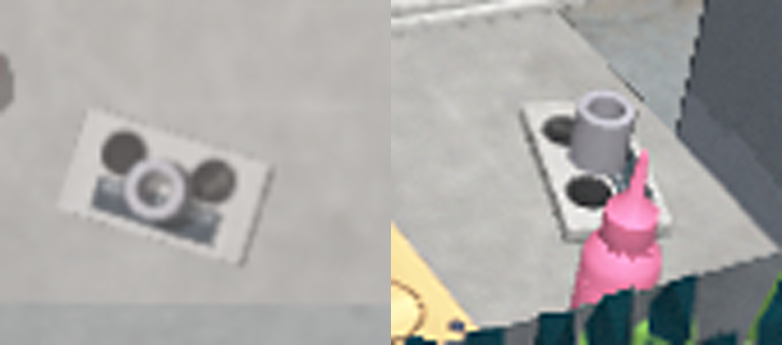

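```bash
python3 - <<'E'
from h import *
t=load('top')
u=lambda p:((p[0]+.5)/4.6-.5+215,(p[1]+.5)/4.6-.5+230)
print(onz(t,u((156,189)),42), np.mean([onz(t,u(p),10) for p in((90,108),(273,165),(240,263),(60,208))],0))
E
```

```text
[412.01208817 174.67750832  42.        ] [413.75292217 175.59835174  10.        ]
```

>>> jog_arm(
  xyz=[
    [0,0,30],
    [1,0,60],
    [1,0,90],
    [1,0,115],
    [1,0,126],
  ],
  yaw=[0,0,0,0,0],
  hand=[0,0,0,0,0],
)

```text
time: 25.0
position: [419.1, -240.4, 73.8]
tcp_rot: [-2.164, -2.272, 0.002]
contact_force: [-0.5, 0.9, 0.5]
opening: 1.006
grasp_force: 0.0
```

>>> jog_arm(
  xyz=[
    [0,0,0],
    [0,0,0],
    [0,0,0],
    [0,0,0],
  ],
  yaw=[0,0,0,0],
  hand=[0,0,0,0],
)

```text
time: 25.33
position: [421.2, -243.0, 77.9]
tcp_rot: [2.168, 2.271, 0.002]
contact_force: [-1.0, -0.7, 0.1]
opening: 1.001
grasp_force: 0.0
```

```bash
python3 plan.py 38 421 -240.8 75.7 2.5
```

```text
t 25.33 at [ 421.2 -243.    77.9] th 2.66 tilt 0.16 F [-1.  -0.7  0.1] open 1.001 grip 0.0 j [-0.04, 0.49, 0.55, 2.17, -0.46, 0.59, 0.88]
[[2.2, -0.1, 2.2]] [0.003]
```

The bush stands within 2 mm of the plate centre. Gripping the post.

>>> jog_arm(
  xyz=[
    [2,0,1],
    [2,0,1],
    [2,0,1],
    [2,0,1],
    [2,0,1],
  ],
  yaw=[0,0,0,0,0],
  hand=[0,0.4,0.5,0.55,0.6],
  newtons=30,
)

```text
time: 25.75
position: [420.0, -240.7, 75.6]
tcp_rot: [2.17, 2.272, 0.0]
contact_force: [0.2, 1.3, -0.5]
opening: 0.45
grasp_force: 0.0
```

>>> jog_arm(
  xyz=[
    [0,0,0],
    [0,0,0],
    [0,0,0],
    [0,0,0],
    [0,0,0],
  ],
  yaw=[0,0,0,0,0],
  hand=[0.65,0.7,0.75,0.85,0.85],
)

```text
time: 26.17
position: [420.0, -240.8, 75.5]
tcp_rot: [2.17, 2.272, 0.0]
contact_force: [-0.1, 0.1, 2.0]
opening: 0.289
grasp_force: 29.3
```

>>> jog_arm(
  xyz=[
    [0,0,0],
    [0,0,0],
    [0,0,0],
  ],
  yaw=[0,0,0],
  hand=[0.85,0.85,0.85],
)

```text
time: 26.42
position: [420.0, -240.8, 75.5]
tcp_rot: [2.17, 2.272, 0.0]
contact_force: [-0.7, 0.4, 2.9]
opening: 0.289
grasp_force: 29.3
```

```bash
python3 plan.py 38 421 -241 198 2.5 445 -140 198 2.5  445 80 198 2.5 555 175.5 198 2.5
```

```text
t 26.42 at [ 420.  -240.8   75.5] th 2.63 tilt 0.01 F [-0.7  0.4  2.9] open 0.289 grip 29.3 j [-0.04, 0.5, 0.54, 2.17, -0.46, 0.58, 0.88]
[[-0.1, 0.3, -30.6], [-0.1, 0.5, -61.2], [-0.2, 0.8, -91.8], [-0.2, 1.0, -122.5], [33.0, 10.6, -122.5]] [0.001, 0.001, 0.002, 0.002, 0.002]
[[33.3, 9.4, 0.0], [66.6, 18.9, 0.0], [103.2, 20.5, 0.0], [139.9, 22.1, 0.0], [176.5, 23.7, 0.0]] [0.0, 0.0, 0.0, 0.0, 0.0]
[[36.6, 1.6, 0.0], [73.3, 3.2, 0.0], [109.9, 4.9, 0.0], [132.5, 33.4, 0.0], [155.2, 61.9, 0.0]] [0.0, 0.0, 0.0, 0.0, 0.0]
[[22.6, 28.5, 0.0], [45.3, 57.0, 0.0]] [0.0, 0.0]
```

>>> jog_arm(
  xyz=[
    [0,0,-25],
    [0,0,-60],
    [0,0,-95],
    [0,0,-128],
    [30,10,-128],
  ],
  yaw=[0,0,0,0,0],
  hand=[0.85,0.85,0.85,0.85,0.85],
)

```text
time: 26.83
position: [429.7, -216.8, 209.1]
tcp_rot: [2.173, 2.255, 0.005]
contact_force: [2.0, -0.1, -1.0]
opening: 0.288
grasp_force: 29.7
```

>>> jog_arm(
  xyz=[
    [33,9,0],
    [67,19,0],
    [103,20,0],
    [140,22,0],
    [176,24,0],
  ],
  yaw=[0,0,0,0,0],
  hand=[0.85,0.85,0.85,0.85,0.85],
)

```text
time: 27.25
position: [443.9, -31.6, 203.4]
tcp_rot: [-2.17, -2.272, 0.0]
contact_force: [0.7, -0.2, -0.2]
opening: 0.294
grasp_force: 29.7
```

>>> jog_arm(
  xyz=[
    [37,2,0],
    [73,3,0],
    [110,5,0],
    [133,33,0],
    [155,62,0],
  ],
  yaw=[0,0,0,0,0],
  hand=[0.85,0.85,0.85,0.85,0.85],
)

```text
time: 27.67
position: [498.2, 127.0, 203.2]
tcp_rot: [-2.164, -2.274, 0.0]
contact_force: [1.1, -1.4, 0.1]
opening: 0.289
grasp_force: 29.7
```

>>> jog_arm(
  xyz=[
    [25,28,0],
    [48,57,0],
    [48,57,0],
    [48,57,0],
    [48,57,0],
  ],
  yaw=[0,0,0,0,0],
  hand=[0.85,0.85,0.85,0.85,0.85],
)

```text
time: 28.08
position: [553.3, 174.1, 202.8]
tcp_rot: [-2.17, -2.271, 0.003]
contact_force: [-0.2, -0.8, -1.5]
opening: 0.291
grasp_force: 29.8
```

```bash
python3 plan.py 28 555.8 176 85 2.5
```

```text
t 28.08 at [553.3 174.1 202.8] th 2.61 tilt 0.12 F [-0.2 -0.8 -1.5] open 0.291 grip 29.8 j [-0.82, 0.42, 0.53, 1.87, -0.26, 0.93, -0.13]
[[0.4, 0.5, 23.6], [0.7, 1.0, 47.1], [1.1, 1.6, 70.7], [1.4, 2.1, 94.2], [1.8, 2.6, 117.8]] [0.0, 0.001, 0.001, 0.002, 0.002]
```

>>> jog_arm(
  xyz=[
    [0,1,28],
    [1,1,56],
    [1,1,82],
    [1,2,102],
    [1,2,117],
  ],
  yaw=[0,0,0,0,0],
  hand=[0.85,0.85,0.85,0.85,0.85],
)

```text
time: 28.5
position: [554.1, 174.3, 84.9]
tcp_rot: [-2.171, -2.269, 0.004]
contact_force: [0.1, 0.2, 0.2]
opening: 0.292
grasp_force: 29.8
```

>>> jog_arm(
  xyz=[
    [0,0,0],
    [0,0,0],
    [0,0,0],
    [0,0,0],
  ],
  yaw=[0,0,0,0],
  hand=[0.85,0.85,0.85,0.85],
)

```text
time: 28.83
position: [556.6, 175.8, 88.0]
tcp_rot: [2.17, 2.271, 0.003]
contact_force: [-0.0, -1.2, -0.1]
opening: 0.291
grasp_force: 29.8
```

```bash
python3 plan.py 28 555.8 176 77.5 2.5
```

```text
t 28.83 at [556.6 175.8  88. ] th 2.6 tilt 0.13 F [-0.  -1.2 -0.1] open 0.291 grip 29.8 j [-0.75, 0.58, 0.44, 1.93, -0.37, 0.71, -0.04]
[[0.2, -0.8, 10.5]] [0.002]
```

>>> jog_arm(
  xyz=[
    [0,0,4],
    [0,0,7],
    [0,0,8.5],
    [0,0,8.5],
    [0,0,8.5],
  ],
  yaw=[0,0,0,0,0],
  hand=[0.85,0.85,0.85,0.85,0.85],
)

```text
time: 29.25
position: [555.8, 176.0, 77.9]
tcp_rot: [-2.17, -2.272, 0.0]
contact_force: [0.4, 0.2, -1.1]
opening: 0.29
grasp_force: 29.8
```

>>> jog_arm(
  xyz=[
    [0,0,1.2],
    [0,0,1.2],
    [0,0,1.2],
    [0,0,1.2],
  ],
  yaw=[0,0,0,0],
  hand=[0.85,0.85,0.85,0.85],
)

```text
time: 29.58
position: [555.9, 176.0, 76.8]
tcp_rot: [2.17, 2.272, 0.0]
contact_force: [-0.2, 0.4, -0.2]
opening: 0.289
grasp_force: 29.8
```

>>> jog_arm(
  xyz=[
    [0,0,0.6],
    [0,0,0.6],
    [0,0,0.6],
    [0,0,0.6],
  ],
  yaw=[0,0,0,0],
  hand=[0.85,0.85,0.85,0.85],
)

```text
time: 29.92
position: [556.1, 176.0, 76.6]
tcp_rot: [2.17, 2.272, 0.001]
contact_force: [-2.9, -0.1, 4.6]
opening: 0.289
grasp_force: 30.1
```

Contact. Releasing and rising.

>>> jog_arm(
  xyz=[
    [0,0,-0.3],
    [0,0,-0.3],
    [0,0,-0.3],
    [0,0,-0.3],
    [0,0,-0.3],
  ],
  yaw=[0,0,0,0,0],
  hand=[0.85,0.7,0.65,0.5,0.3],
)

```text
time: 30.33
position: [555.8, 175.9, 76.3]
tcp_rot: [-2.17, -2.272, 0.0]
contact_force: [-0.8, 0.5, 0.0]
opening: 0.623
grasp_force: 0.0
```

>>> jog_arm(
  xyz=[
    [0,0,0],
    [0,0,0],
    [0,0,0],
    [0,0,-10],
    [0,0,-30],
  ],
  yaw=[0,0,0,0,0],
  hand=[0,0,0,0,0],
)

```text
time: 30.75
position: [554.4, 175.5, 105.4]
tcp_rot: [-2.169, -2.271, 0.006]
contact_force: [0.7, -1.0, 0.2]
opening: 1.001
grasp_force: 0.0
```

>>> jog_arm(
  xyz=[
    [0,0,-30],
    [0,0,-65],
    [0,0,-90],
    [0,0,-90],
    [0,0,-90],
  ],
  yaw=[0,0,0,0,0],
  hand=[0,0,0,0,0],
)

```text
time: 31.17
position: [556.9, 176.3, 198.8]
tcp_rot: [2.169, 2.271, 0.006]
contact_force: [0.1, -0.5, -0.9]
opening: 0.997
grasp_force: 0.0
```

```bash
python3 plan.py 38 450 100 195 2.5 445 -100 195 2.5 420 -158.8 195 2.5
```

```text
t 31.17 at [556.9 176.3 198.8] th 2.63 tilt 0.24 F [ 0.1 -0.5 -0.9] open 0.997 grip 0.0 j [-0.82, 0.43, 0.53, 1.87, -0.27, 0.92, -0.12]
[[-17.8, -27.6, 0.9], [-35.7, -55.2, 1.9], [-53.5, -82.7, 2.8], [-71.3, -110.3, 3.8], [-104.6, -112.7, 3.8]] [0.001, 0.001, 0.002, 0.002, 0.002]
[[-33.2, -2.3, -0.0], [-66.5, -4.6, -0.0], [-99.8, -6.9, -0.0], [-133.0, -9.1, -0.0], [-166.3, -11.4, -0.0]] [0.0, 0.0, 0.0, 0.0, 0.0]
[[-28.8, -13.8, -0.0], [-57.6, -27.6, -0.0]] [0.0, 0.0]
```

>>> jog_arm(
  xyz=[
    [-18,-28,0],
    [-36,-55,0],
    [-54,-83,0],
    [-71,-110,0],
    [-105,-113,0],
  ],
  yaw=[0,0,0,0,0],
  hand=[0,0,0,0,0],
)

```text
time: 31.58
position: [442.3, 67.2, 194.8]
tcp_rot: [-2.16, -2.274, 0.006]
contact_force: [0.4, -0.4, -0.6]
opening: 1.001
grasp_force: 0.0
```

>>> jog_arm(
  xyz=[
    [-33,-2,0],
    [-66,-5,0],
    [-100,-7,0],
    [-133,-9,0],
    [-166,-11,0],
  ],
  yaw=[0,0,0,0,0],
  hand=[0,0,0,0,0],
)

```text
time: 32.0
position: [443.4, -101.8, 195.9]
tcp_rot: [-2.169, -2.271, 0.001]
contact_force: [0.8, -0.6, -0.2]
opening: 0.999
grasp_force: 0.0
```

>>> jog_arm(
  xyz=[
    [-29,-14,0],
    [-58,-27,0],
    [-58,-27,15],
    [-58,-27,15],
    [-58,-27,15],
  ],
  yaw=[0,0,0,0,0],
  hand=[0,0,0,0,0],
)

```text
time: 32.42
position: [419.2, -159.2, 180.6]
tcp_rot: [-2.169, -2.27, 0.003]
contact_force: [0.5, 0.1, -0.3]
opening: 0.996
grasp_force: 0.0
```

```bash
python3 plan.py 28 420 -158.8 70 2.5
```

```text
t 32.42 at [ 419.2 -159.2  180.6] th 2.6 tilt 0.18 F [ 0.5  0.1 -0.3] open 0.996 grip 0.0 j [-0.39, 0.24, 0.71, 2.19, -0.22, 0.79, 0.51]
[[0.1, 0.2, 27.7], [0.2, 0.4, 55.3], [0.3, 0.6, 83.0], [0.4, 0.9, 110.6]] [0.0, 0.001, 0.001, 0.002]
```

>>> jog_arm(
  xyz=[
    [0,0,28],
    [0,0,55],
    [0,0,80],
    [0,0,98],
    [0,0,108],
  ],
  yaw=[0,0,0,0,0],
  hand=[0,0,0,0,0],
)

```text
time: 32.83
position: [419.8, -157.9, 71.7]
tcp_rot: [-2.165, -2.273, 0.002]
contact_force: [-0.2, 1.0, -0.1]
opening: 1.001
grasp_force: 0.0
```

>>> jog_arm(
  xyz=[
    [0,0,0],
    [0,0,0],
    [0,0,0],
    [0,0,0],
    [0,0,0],
  ],
  yaw=[0,0,0,0,0],
  hand=[0,0,0,0,0],
)

```text
time: 33.25
position: [421.0, -159.6, 74.4]
tcp_rot: [2.168, 2.271, 0.002]
contact_force: [0.7, -0.4, 0.2]
opening: 1.001
grasp_force: 0.0
```

```bash
python3 plan.py 28 420 -158.8 69.3 2.5
```

```text
t 33.25 at [ 421.  -159.6   74.4] th 2.66 tilt 0.11 F [ 0.7 -0.4  0.2] open 1.001 grip 0.0 j [-0.22, 0.45, 0.55, 2.25, -0.46, 0.54, 0.72]
[[0.8, -0.9, 5.1]] [0.003]
```

>>> jog_arm(
  xyz=[
    [1,0,3.5],
    [1,0,3.5],
    [1,0,3.5],
    [1,0,3.5],
    [1,0,3.5],
  ],
  yaw=[0,0,0,0,0],
  hand=[0,0,0.3,0.45,0.5],
)

```text
time: 33.67
position: [420.1, -158.7, 70.0]
tcp_rot: [-2.17, -2.272, 0.0]
contact_force: [-0.4, -0.1, -0.0]
opening: 0.608
grasp_force: 0.0
```

>>> jog_arm(
  xyz=[
    [0,0,0],
    [0,0,0],
    [0,0,0],
    [0,0,0],
    [0,0,0],
  ],
  yaw=[0,0,0,0,0],
  hand=[0.55,0.6,0.65,0.75,0.8],
)

```text
time: 34.08
position: [420.3, -158.7, 70.1]
tcp_rot: [2.17, 2.272, 0.0]
contact_force: [-0.0, -0.4, 2.7]
opening: 0.38
grasp_force: 29.5
```

>>> jog_arm(
  xyz=[
    [0,0,0],
    [0,0,0],
    [0,0,0],
    [0,0,0],
    [0,0,0],
  ],
  yaw=[0,0,0,0,0],
  hand=[0.8,0.8,0.8,0.8,0.8],
)

```text
time: 34.5
position: [420.3, -158.7, 70.1]
tcp_rot: [2.17, 2.272, 0.0]
contact_force: [0.2, 0.5, 4.7]
opening: 0.379
grasp_force: 29.6
```

```bash
python3 plan.py 38 420 -159 200 2.5 445 -110 200 2.5  445 120 200 2.5 552 219 200 2.5
```

```text
t 34.5 at [ 420.3 -158.7   70.1] th 2.63 tilt 0.02 F [0.2 0.5 4.7] open 0.379 grip 29.6 j [-0.22, 0.46, 0.54, 2.25, -0.47, 0.53, 0.73]
[[-0.1, -0.1, -32.5], [-0.1, -0.2, -65.0], [-0.2, -0.2, -97.4], [-0.3, -0.3, -129.9], [23.6, 13.3, -129.9]] [0.001, 0.001, 0.002, 0.002, 0.002]
[[23.9, 13.6, -0.0], [56.8, 15.0, -0.0], [89.6, 16.4, -0.0], [122.4, 17.9, -0.0], [155.2, 19.3, -0.0]] [0.0, 0.0, 0.0, 0.0, 0.0]
[[32.9, 1.5, -0.0], [65.7, 2.9, -0.0], [98.5, 4.4, -0.0], [122.1, 32.2, -0.0], [145.6, 60.0, -0.0]] [0.0, 0.0, 0.0, 0.0, 0.0]
[[23.6, 27.8, -0.0], [47.1, 55.6, -0.0]] [0.0, 0.0]
```

>>> jog_arm(
  xyz=[
    [0,0,-25],
    [0,0,-60],
    [0,0,-95],
    [0,0,-130],
    [22,12,-130],
  ],
  yaw=[0,0,0,0,0],
  hand=[0.8,0.8,0.8,0.8,0.8],
)

```text
time: 34.92
position: [432.2, -140.6, 205.1]
tcp_rot: [2.174, 2.259, 0.008]
contact_force: [0.9, -1.0, -0.8]
opening: 0.378
grasp_force: 30.2
```

>>> jog_arm(
  xyz=[
    [25,14,0],
    [57,15,0],
    [90,16,0],
    [122,18,0],
    [155,19,0],
  ],
  yaw=[0,0,0,0,0],
  hand=[0.8,0.8,0.8,0.8,0.8],
)

```text
time: 35.33
position: [442.3, 21.0, 199.7]
tcp_rot: [-2.17, -2.271, 0.001]
contact_force: [0.2, 0.0, -1.0]
opening: 0.377
grasp_force: 30.2
```

>>> jog_arm(
  xyz=[
    [33,2,0],
    [66,3,0],
    [99,4,0],
    [122,32,0],
    [146,60,0],
  ],
  yaw=[0,0,0,0,0],
  hand=[0.8,0.8,0.8,0.8,0.8],
)

```text
time: 35.75
position: [495.0, 170.3, 199.4]
tcp_rot: [-2.165, -2.273, 0.002]
contact_force: [1.5, -0.6, 0.0]
opening: 0.375
grasp_force: 30.3
```

>>> jog_arm(
  xyz=[
    [24,28,0],
    [48,56,0],
    [48,56,0],
    [48,56,0],
    [48,56,0],
  ],
  yaw=[0,0,0,0,0],
  hand=[0.8,0.8,0.8,0.8,0.8],
)

```text
time: 36.17
position: [549.1, 217.9, 199.1]
tcp_rot: [-2.17, -2.271, 0.004]
contact_force: [-0.5, -0.6, -0.0]
opening: 0.377
grasp_force: 30.3
```

```bash
python3 plan.py 28 552 219 80 2.5
```

```text
t 36.17 at [549.1 217.9 199.1] th 2.61 tilt 0.14 F [-0.5 -0.6 -0. ] open 0.377 grip 30.3 j [-0.9, 0.44, 0.55, 1.85, -0.28, 0.93, -0.18]
[[0.2, 0.6, 23.8], [0.4, 1.2, 47.6], [0.6, 1.7, 71.4], [0.8, 2.3, 95.3], [1.0, 2.9, 119.1]] [0.0, 0.001, 0.001, 0.002, 0.002]
```

>>> jog_arm(
  xyz=[
    [0,1,28],
    [0,2,56],
    [0,2,82],
    [0,2,102],
    [0,2,116],
  ],
  yaw=[0,0,0,0,0],
  hand=[0.8,0.8,0.8,0.8,0.8],
)

```text
time: 36.58
position: [549.8, 217.1, 82.1]
tcp_rot: [-2.171, -2.269, 0.005]
contact_force: [-0.1, 0.9, -0.8]
opening: 0.376
grasp_force: 30.3
```

>>> jog_arm(
  xyz=[
    [0,0,0],
    [0,0,0],
    [0,0,0],
    [0,0,0],
    [0,0,0],
  ],
  yaw=[0,0,0,0,0],
  hand=[0.8,0.8,0.8,0.8,0.8],
)

```text
time: 37.0
position: [552.6, 219.0, 85.3]
tcp_rot: [2.17, 2.271, 0.003]
contact_force: [-0.4, -0.5, -0.7]
opening: 0.376
grasp_force: 30.3
```

```bash
python3 plan.py 28 552 219 72 2.5
```

```text
t 37.0 at [552.6 219.   85.3] th 2.63 tilt 0.12 F [-0.4 -0.5 -0.7] open 0.376 grip 30.3 j [-0.83, 0.6, 0.46, 1.91, -0.39, 0.72, -0.09]
[[0.0, -0.6, 13.3]] [0.002]
```

>>> jog_arm(
  xyz=[
    [0,0,5],
    [0,0,9],
    [0,0,11.5],
    [0,0,11.5],
    [0,0,11.5],
  ],
  yaw=[0,0,0,0,0],
  hand=[0.8,0.8,0.8,0.8,0.8],
)

```text
time: 37.42
position: [551.7, 218.7, 72.2]
tcp_rot: [-2.17, -2.272, 0.001]
contact_force: [-0.3, 0.6, -0.6]
opening: 0.38
grasp_force: 30.3
```

>>> jog_arm(
  xyz=[
    [0,0,1],
    [0,0,1],
    [0,0,1],
    [0,0,1],
  ],
  yaw=[0,0,0,0],
  hand=[0.8,0.8,0.8,0.8],
)

```text
time: 37.75
position: [552.0, 218.8, 71.5]
tcp_rot: [2.17, 2.272, 0.0]
contact_force: [0.3, -1.0, -0.4]
opening: 0.379
grasp_force: 30.3
```

>>> jog_arm(
  xyz=[
    [0,0,0.5],
    [0,0,0.5],
    [0,0,0.5],
    [0,0,0.5],
  ],
  yaw=[0,0,0,0],
  hand=[0.8,0.8,0.8,0.8],
)

```text
time: 38.08
position: [552.1, 218.9, 71.2]
tcp_rot: [2.17, 2.272, 0.001]
contact_force: [-0.1, -0.2, 1.1]
opening: 0.378
grasp_force: 30.5
```

Touching. Release, rise and step back.

>>> jog_arm(
  xyz=[
    [0,0,0.2],
    [0,0,0.2],
    [0,0,0],
    [0,0,0],
    [0,0,0],
  ],
  yaw=[0,0,0,0,0],
  hand=[0.8,0.65,0.57,0.45,0.3],
)

```text
time: 38.5
position: [551.8, 218.8, 70.8]
tcp_rot: [-2.17, -2.272, 0.001]
contact_force: [-0.2, 0.1, -0.8]
opening: 0.676
grasp_force: 0.0
```

>>> jog_arm(
  xyz=[
    [0,0,0],
    [0,0,0],
    [0,0,0],
    [0,0,-10],
    [0,0,-30],
  ],
  yaw=[0,0,0,0,0],
  hand=[0,0,0,0,0],
)

```text
time: 38.92
position: [550.4, 218.2, 99.8]
tcp_rot: [-2.169, -2.271, 0.007]
contact_force: [-0.5, 0.4, 0.6]
opening: 1.001
grasp_force: 0.0
```

>>> jog_arm(
  xyz=[
    [0,0,-35],
    [0,0,-70],
    [0,0,-110],
    [0,0,-130],
    [-25,-25,-130],
  ],
  yaw=[0,0,0,0,0],
  hand=[0,0,0,0,0],
)

```text
time: 39.33
position: [533.7, 198.4, 237.3]
tcp_rot: [2.161, 2.274, 0.021]
contact_force: [-0.1, 0.1, 1.1]
opening: 1.0
grasp_force: 0.0
```

>>> jog_arm(
  xyz=[
    [-30,-25,0],
    [-60,-50,0],
    [-95,-60,0],
    [-132,-60,0],
    [-170,-60,0],
  ],
  yaw=[0,0,0,0,0],
  hand=[0,0,0,0,0],
)

```text
time: 39.75
position: [475.0, 19.0, 231.8]
tcp_rot: [-2.168, -2.273, -0.003]
contact_force: [0.4, -0.2, 0.5]
opening: 0.999
grasp_force: 0.0
```

>>> jog_arm(
  xyz=[
    [-38,0,0],
    [-76,0,0],
    [-110,0,0],
    [-110,0,0],
    [-110,0,0],
  ],
  yaw=[0,0,0,0,0],
  hand=[0,0,0,0,0],
)

```text
time: 40.17
position: [480.8, -92.1, 231.7]
tcp_rot: [2.176, 2.266, 0.001]
contact_force: [0.0, 0.7, -0.1]
opening: 1.0
grasp_force: 0.0
```

```bash
python3 - <<'E'
from h import *
from plant import eyes
s=eyes.get_image('side');t=eyes.get_image('top')
a=cv2.resize(t['img'][160:295,200:300],None,fx=4,fy=4,interpolation=cv2.INTER_CUBIC)
b=cv2.resize(s['img'][180:297,320:419],None,fx=4,fy=4,interpolation=cv2.INTER_CUBIC)
b=cv2.resize(s['img'][175:310,330:430],None,fx=4,fy=4,interpolation=cv2.INTER_CUBIC)
cv2.imwrite('pics/i.png',np.hstack([a,b])[:,:,::-1])
E
python3 plan.py 28 450 50 200 2.5
```

```text
t 40.27 at [481.1 -89.1 231.3] th 2.65 tilt 0.04 F [-0.1  0.7  0. ] open 0.999 grip 0.0 j [-0.57, 0.24, 0.74, 2.05, -0.2, 0.92, 0.32]
[[23.4, -4.1, 5.2], [46.8, -8.2, 10.4], [70.2, -12.3, 15.6], [93.6, -16.4, 20.8], [117.0, -20.5, 26.0]] [0.0, 0.001, 0.001, 0.002, 0.002]
[[23.4, -4.1, 5.3]] [0.001]
```

View pics/i.png

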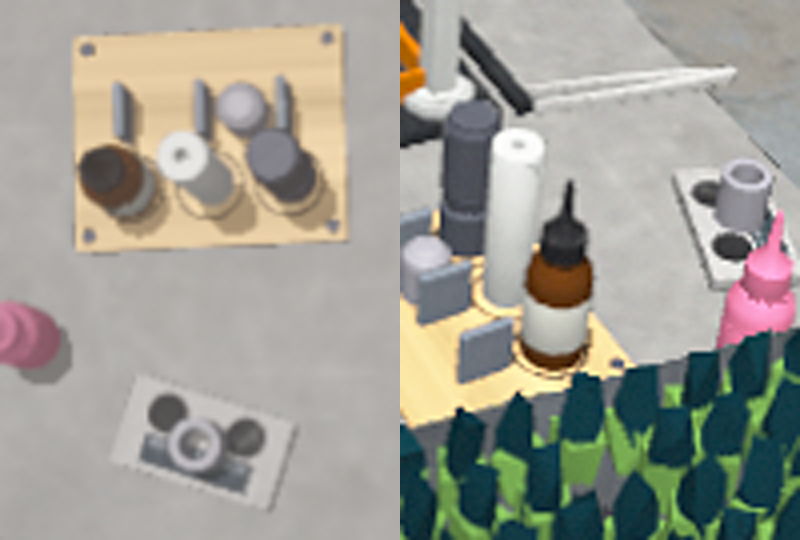

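The bottle (115,180) and the post (200,170) are back upright on their rings. The bush stands mid-plate at (197,445), and the pillar and pad are unmoved. Handing in.

```bash
python3 -c "
from plant import workorder
print(workorder.job_done())"
```

```text
the job is handed in; nothing more can be done
None
```

The job is handed in, though no verdict came back: the bush stands upright within about 2 mm of the gauge plate's centre, the bottle and nylon post are back upright on their own rings, nothing tipped over, and it took about 40 s of the 128 s allowed.

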